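Refill and close the cap feeder

ROBOT

A 6-joint arm with a two-finger parallel gripper is mounted at the origin on the work surface. World frame = base frame: x ahead of the robot, y to its left, z up, the work surface at z = 0. Lengths are in m, angles in rad, forces in N, time in s.
With the tool pointing down it reaches from about 0.425 to 0.95 m from the base axis. Payload 3.5 kg.
Tool frame: the origin (TCP) lies midway between the tips of the shut fingers; the grasp point (between the pads) lies 19 mm behind it; z points along the fingers, y is the line along which they close (so a half turn about z gives the same grasp; the last joint's range is limited). The gripper opens to 85 mm and grips with 20 to 120 N. Pads are 22 mm wide; open, the fingers measure 114 mm over their backs; the gripper's body (76 mm by 85 mm) begins 54 mm behind the grasp point. The pads swing forward as they close: fully open they stand 13 mm farther back than shut.
Start: joints at [-1.452, 0.286, 1.577, -0, 1.279, -0.15], TCP at [0.179, -0.651, 0.231] pointing down, gripper open.
Joint ranges: [-2.77, 2.77], [-0.9, 2.22], [0.21, 2.48], [-1.53, 4.67], [0.24, 2.81], [-2.84, 2.84]. Speed limits (rad/s): [2.79, 2.79, 3.14, 3.14, 3.14, 3.14].

INTERFACE

Orientations are given as a rotation vector (axis times angle).
In Python, from workcell import sense, get_image, camera_info, workorder gives the robot as it stands.
- The arm moves only by the shell command python3 -m pendant 'ROWS' [OPENING]. ROWS is JSON, a list of rows, each a list of 6 numbers: the shift along the world's x, y, z scaled (see below), then the turn, a rotation vector about the world's x, y, z scaled (see below). In form: [[x, y, z, rx, ry, rz], ...]. A call has 1 to 10 rows; each row is the pose to reach, as a shift and turn from the pose commanded when the call began; what a row does not reach only later rows make up. The controller multiplies each number of a shift by 0.8 m and each number of a turn by pi/4 rad. A row lasts 1/10 s, in which the tool goes at most 50 mm and 8.59 degrees, less where a joint would pass 70% of its speed; a pose out of reach is approached as far as the arm can. A call with a number of a shift or a turn outside -1 to 1 is refused whole. A call with a gripper value outside its range is refused whole. OPENING is the closure, from -1 (fully open) to 1 (shut), set as the call begins (- or left out, the last holds). The fingers move at their own pace and stop on an object; the grip force is fixed at half the most. Time passes only in rows, so rows that repeat a pose let the fingers close. It gives the time, the measured TCP pose, the force, the opening and the grip force at its end, in the units of the state.
- sense(): the state, without advancing time (a new reading comes with each control period).
- get_image(name): name is "scene" or "top" or "wrist"; returns the picture (400x640x3 uint8, blue, green, red); there is no depth.
- camera_info(name): a dict with "vertical_fov" (degrees; the focal length in pixels is half the picture's height over the tangent of half this angle, whatever the lens; pixels are square), "cx", "cy" (the principal point, pixels), "rvec" (rotation vector, rad) and "tvec" (3), from world to camera coordinates, as OpenCV has them. Camera axes: x right, y down, z forward; pixel columns grow to the right and rows downward; lengths in m; the calibration is good to about 2 mm. The wrist camera is an equidistant fisheye: a pixel r from the principal point sees the ray r / f radians off the axis. A picture is of the moment at which its call begins: read the wrist's pose just before it. camera_info takes no time and is no camera call; for the wrist camera it gives the pose at the moment of the call.
- workorder.close_job(): hands the job in; it is judged then, once.
The state is a dict: "time": time; "joint_positions": joint angles; "qd": joint speeds; "joint_torque": joint torques, N m; "tcp_pos": TCP position; "tool_rot": TCP orientation; "wrist_force": force on the tool from outside, world axes, zero at the start; "torque": the same for the moment, N m; "width": finger opening in m; "grasp_force": force on a finger pad.
Only numpy, scipy, OpenCV 4.12 (cv2) and the standard library are available. Lean on these libraries where they do the work, as an engineer would, in place of code of your own. Each camera call takes 0.05 s, during which the arm holds its last target. There are 200 camera calls.

TASK

Refill the cap feeder: gather the nozzle caps standing about on the bench into the aluminium tray with those already there, then tip the tray over the feeder's round tub so that every cap ends up inside it. Stand the emptied tray back upright on its wire rack, put the loose lid on the tub and press it down until it clicks home, flat and level on the rim all round. Leave the bottle, beaker, paper roll and screwdriver where they are.

Things in the scene. Friction and masses are not known exactly. Their poses are not given: they have to be found in the camera images.
- feeder: cap feeder, fixed to the bench: white base 190 x 190 x 30 mm carrying an open round clear-plastic tub (the hopper). Tub inner diameter 140 mm, wall 5 mm, inner floor 34 mm and rim 180 mm above the bench. Origin: centre of the base underside, on the bench and on the tub's axis; z up.
- feeder_rim (a point): centre of the tub's mouth, at the level of its rim (180 mm above the bench). 16 mm below the rim four round sprung catches stand 4 mm in from the tub's inner wall and click over the bead of the lid; their black housings stand outside the tub, to 101 mm from its axis, tops just below the rim.
- lid: loose round lid of the tub, 150 g, right way up on the bench. From below: plug 126 mm in diameter with a bead of 136 mm diameter 4 to 10.5 mm above its underside; white disc 158 mm in diameter, 5 mm thick, from 33 to 38 mm; grey bar grip. Origin: centre of the plug's underside; z up; any yaw will do on the tub. Fully seated, the disc lies on the rim, origin 33 mm below the rim.
- lid_grip (a point): middle of the top of the lid's bar grip (60 mm long along lid x, 20 mm wide along lid y, 35 mm tall), 73 mm above the lid's origin. Laid centred on the tub the lid rests on the catches, origin about 12 mm below the rim; pressed here with about 8 to 18 N it goes down another 21 mm, clicks past them and stays.
- tray: aluminium carry tray, 220 g, 190 mm long (x), 112 mm wide (y), sheet 4 mm, side and back (+x) walls 45 mm high; no front wall: at the front (-x) the last 40 mm of floor ramp up 14 mm to the pouring edge. Origin: centre of the underside; z up. Three caps stand in it in a row at x = +62 mm, behind its carrying bar; the floor before the bar is free. It stands on the rack.
- tray_grip (a point): middle of the tray's grey carrying bar, at tray (+20, 0, +86) mm. The bar crosses the tray from wall to wall: 12 mm thick (tray x), 22 mm tall, 75 to 97 mm above the tray's underside.
- tray_spout (a point): middle of the tray's pouring edge, at tray (-95, 0, +18) mm. Caps start to slide out when the tray is tipped front-down by 50 to 60 degrees.
- rack: low wire rack, fixed to the bench, 220 mm (x) x 150 mm (y), its top 12 mm above the bench; the tray stands on it at the start. Origin: centre of its underside, z up.
- cap1: nozzle cap, grey plastic, rigid: a square foot 28 x 28 mm, 6 mm thick, carrying a round stem 24 mm in diameter, 40 mm tall in all, 18 g. Origin: centre of the foot's underside; z runs up the stem. Stands in the tray at the start.
- cap2: nozzle cap, grey plastic, rigid: a square foot 28 x 28 mm, 6 mm thick, carrying a round stem 24 mm in diameter, 40 mm tall in all, 18 g. Origin: centre of the foot's underside; z runs up the stem. Stands in the tray at the start.
- cap3: nozzle cap, grey plastic, rigid: a square foot 28 x 28 mm, 6 mm thick, carrying a round stem 24 mm in diameter, 40 mm tall in all, 18 g. Origin: centre of the foot's underside; z runs up the stem. Stands in the tray at the start.
- stray1: nozzle cap, grey plastic, rigid: a square foot 28 x 28 mm, 6 mm thick, carrying a round stem 24 mm in diameter, 40 mm tall in all, 18 g. Origin: centre of the foot's underside; z runs up the stem. Stands on the bench at the start, foot down; may be absent.
- stray2: nozzle cap, grey plastic, rigid: a square foot 28 x 28 mm, 6 mm thick, carrying a round stem 24 mm in diameter, 40 mm tall in all, 18 g. Origin: centre of the foot's underside; z runs up the stem. Stands on the bench at the start, foot down; may be absent.
- stray3: nozzle cap, grey plastic, rigid: a square foot 28 x 28 mm, 6 mm thick, carrying a round stem 24 mm in diameter, 40 mm tall in all, 18 g. Origin: centre of the foot's underside; z runs up the stem. Stands on the bench at the start, foot down; may be absent.
- stray4: nozzle cap, grey plastic, rigid: a square foot 28 x 28 mm, 6 mm thick, carrying a round stem 24 mm in diameter, 40 mm tall in all, 18 g. Origin: centre of the foot's underside; z runs up the stem. Stands on the bench at the start, foot down; may be absent.
- stray5: nozzle cap, grey plastic, rigid: a square foot 28 x 28 mm, 6 mm thick, carrying a round stem 24 mm in diameter, 40 mm tall in all, 18 g. Origin: centre of the foot's underside; z runs up the stem. Stands on the bench at the start, foot down; may be absent.
- bottle: bystander: closed white bottle, 64 mm in diameter, 170 mm tall; origin under its centre
- beaker: bystander: white plastic beaker, 72 mm in diameter, 90 mm tall; origin under its centre
- label_roll: bystander: paper roll lying flat, 64 mm in diameter, 25 mm high; origin under its centre
- driver: bystander: screwdriver lying on the bench, along its own x; origin on its underside
Things that resemble listed ones, but are neither listed nor needed, are in the scene too. Leave any red or yellow look-alike of the lid alone.

How it is judged:
By the outcome, as a careful person would: the job done as asked, in the order asked, and still so for the second after the job is handed in, with the robot touching nothing.
Of stray1, stray2, stray3, stray4, stray5 only 3 to 5 are there at a start; the rules pass over those that are not, and their reading is None.
At some moment in a run one of stray1, stray2, stray3, stray4, stray5, lid may be knocked a few centimetres aside while the robot is not near it.
It also fails if it takes over 210 s, if anything falls off the work surface, if the arm or the gripper's body presses on something with over 40 N, if the wrist force passes 120 N, or if a joint passes its speed limit or range.

## Working session

There is one attempt and no reset: what is moved stays moved. The work goes in short steps, Python scripts to look and compute and a shell command to move; the robot and the scene stay as the last step left them, time stands still between calls to the robot, and variables do not carry over. Pictures are saved under pics/ and viewed, at most 14 in all, crops included, and the job is handed in when it is done.

```bash
ls; mkdir -p pics
cat > h.py <<'E'
import numpy as np, cv2
from workcell import sense, get_image, camera_info
def ray(ci,u,v,h=400,fish=False):
    f=h/2/np.tan(np.radians(ci["vertical_fov"])/2)
    x,y=(u-ci["cx"])/f,(v-ci["cy"])/f
    if fish:
        r=np.hypot(x,y); d=np.array([x/r*np.sin(r),y/r*np.sin(r),np.cos(r)]) if r>0 else np.array([0,0,1.])
    else: d=np.array([x,y,1.])
    R=cv2.Rodrigues(np.array(ci["rvec"],float))[0]
    return -R.T@np.array(ci["tvec"],float), R.T@d
def at(ci,u,v,z,fish=False):
    o,d=ray(ci,u,v,fish=fish); return o+d*(z-o[2])/d[2]
def proj(ci,p,h=400):
    f=h/2/np.tan(np.radians(ci["vertical_fov"])/2)
    R=cv2.Rodrigues(np.array(ci["rvec"],float))[0]; c=R@np.array(p)+np.array(ci["tvec"],float).ravel()
    return ci["cx"]+f*c[0]/c[2],ci["cy"]+f*c[1]/c[2]
E
python3 - <<'E'
from h import *
for n in("scene","top"):
    i=get_image(n);cv2.imwrite(f"pics/{n}0.png",i);print(n,camera_info(n))
E
```

```text
pics
scene {'vertical_fov': 57.24738742394358, 'cx': 321.2718904503836, 'cy': 196.16688788659275, 'rvec': array([ 1.06468677,  2.49340178, -0.8976579 ]), 'tvec': array([ 0.41029924, -0.20930984,  1.35783706])}
top {'vertical_fov': 52.936147326548245, 'cx': 319.18508390778464, 'cy': 197.17046081109524, 'rvec': array([ 2.19033388, -2.20799236,  0.10329547]), 'tvec': array([-0.04584358,  0.5651936 ,  1.46634979])}
```

View pics/scene0.png

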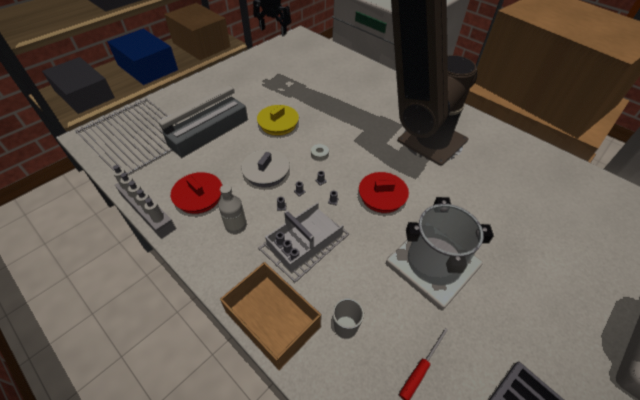

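View pics/top0.png

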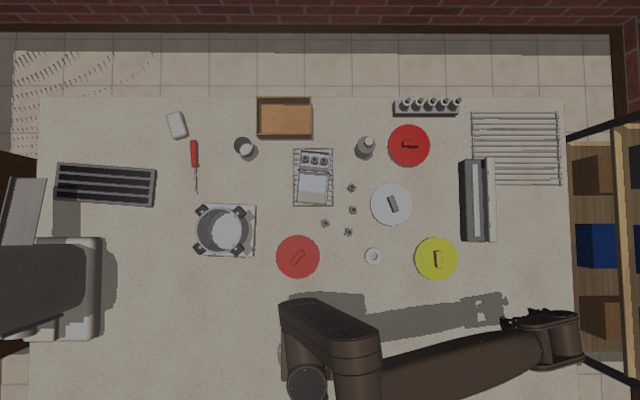

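The scene shows four loose caps, at top-view pixels (351,187), (353,210), (325,223) and (348,231). The white lid is at (391,204), and the red and yellow discs are look-alikes. The tray is at (313,180) with its caps at v≈159, and the tub is at (224,230). The caps in the holder at (430,105) are not on my list, because they sit in a block rather than standing on the bench. I'll enlarge to confirm and measure.

Run:
```python
from h import *
i=cv2.imread("pics/top0.png");ci=camera_info("top")
c=cv2.resize(i[90:270,190:430],None,fx=3.33,fy=3.33,interpolation=cv2.INTER_CUBIC);cv2.imwrite("pics/c0.png",c)
P=lambda u,v,z:print((u,v,z),np.round(at(ci,u,v,z),3))
for u,v in[(351,187),(353,210),(325,223),(348,231)]:P(u,v,.04)
P(391,204,.038);P(224,230,.18)
print(np.round(np.linalg.inv(cv2.Rodrigues(ci["rvec"])[0])@-ci["tvec"],3))
hsv=cv2.cvtColor(i,cv2.COLOR_BGR2HSV)
g=cv2.cvtColor(i,cv2.COLOR_BGR2GRAY)
print(g[195:215,380:404:3])
m=((g<95)).astype(np.uint8);m=m[175:245,310:370]
n,l,s,ce=cv2.connectedComponentsWithStats(m)
for k in range(1,n):
  if s[k,4]>6:print(s[k],ce[k]+[310,175])
```

```text
(351, 187, 0.04) [ 0.6   -0.167  0.04 ]
(353, 210, 0.04) [ 0.516 -0.173  0.04 ]
(325, 223, 0.04) [ 0.469 -0.07   0.04 ]
(348, 231, 0.04) [ 0.439 -0.154  0.04 ]
(391, 204, 0.038) [ 0.537 -0.313  0.038]
(224, 230, 0.18) [0.449 0.265 0.18 ]
[ 0.464 -0.012  1.502]
[[151 151 153 150 109 151 151 150]
 [151 151 148 131 103 152 151 149]
 [151 152 136 108 103 153 150 150]
 [152 150 135 103 105 154 151 149]
 [151 153 141  85 107 146 151 151]
 [151 152 145  70 106 124 150 151]
 [150 150 155  55 108 117 151 151]
 [151 152 153  44 108  94 151 151]
 [151 150 151  57 112 100 151 150]
 [151 151 152  82 114  96 152 150]
 [151 151 151 102 107 100 155 151]
 [153 151 151 138  92 102 141 151]
 [152 151 152 146  74 101 113 151]
 [150 151 151 155  61 104 122 152]
 [150 150 152 153  47 107 112 150]
 [152 150 152 153  45 106 109 149]
 [150 152 151 151  64 104 132 150]
 [152 152 152 151 110 117 153 151]
 [151 151 151 150 154 154 152 151]
 [151 152 151 151 153 151 152 150]]
[37 10  8  7 34] [350.58823529 187.73529412]
[ 0 28  7  3  9] [313.22222222 204.22222222]
[ 6 29  8  2 12] [319.83333333 204.58333333]
[39 33  7  6 27] [352.         210.14814815]
[14 46  5  5 17] [325.70588235 222.82352941]
[35 54  3  5  9] [345.66666667 230.77777778]
[38 55  4  5 13] [349.23076923 232.15384615]
[ 0 65  5  5 18] [311.44444444 242.38888889]
```

View pics/c0.png

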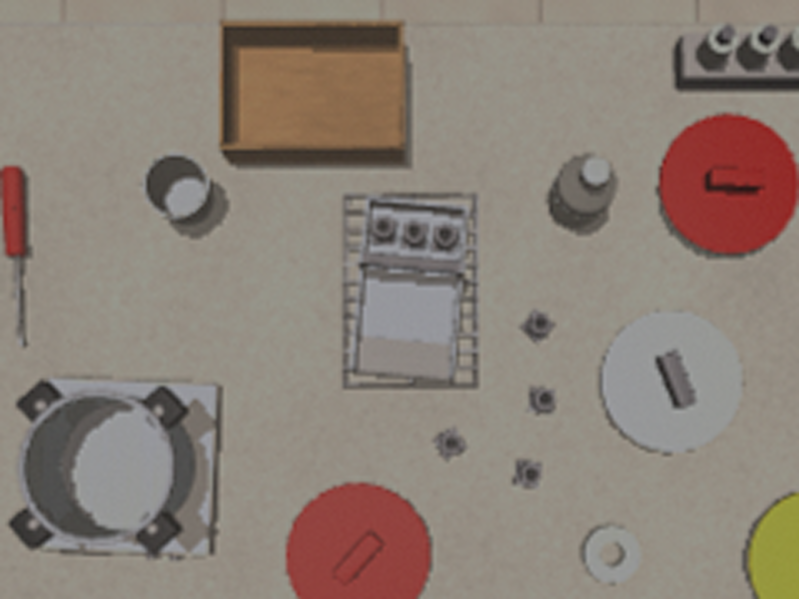

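The crop confirms four loose caps on the bench. The white lid is at crop (671,382), with a grey bar grip and no red or yellow colour. The tray is at (413,290) with its pouring edge towards the robot. I'm moving over the caps for a wrist view.

```bash
python3 -c "
from h import *
s=sense();print(s['tool_rot'],s['time']);print(np.round(cv2.Rodrigues(np.array(s['tool_rot']))[0],3))"
python3 -m pendant '[[0.05,0.06,0.03,0,0,0],[0.1,0.12,0.05,0,0,0],[0.14,0.18,0.06,0,0,0],[0.18,0.24,0.06,0,0,0],[0.22,0.3,0.06,0,0,0],[0.25,0.36,0.06,0,0,0],[0.28,0.42,0.06,0,0,0],[0.31,0.48,0.06,0,0,0],[0.34,0.54,0.06,0,0,0],[0.36,0.58,0.06,0,0,0]]'
python3 -m pendant '[[0.02,0.03,0,0,0,0],[0.02,0.03,0,0,0,0],[0.02,0.03,0,0,0,0],[0.02,0.03,0,0,0,0]]'
python3 - <<'E'
from h import *
s=sense();print(s['tcp_pos'],s['joint_positions'])
ci=camera_info("wrist");print(ci);i=get_image("wrist");cv2.imwrite("pics/w0.png",i)
E
```

```text
[-3.11104628e+00 -4.20618041e-01 -4.91562486e-05] 0.1
[[ 0.964  0.266 -0.   ]
 [ 0.266 -0.964  0.002]
 [ 0.    -0.002 -1.   ]]
time: 1.1
tcp_pos: [0.443, -0.233, 0.2789]
tool_rot: [-3.113, -0.42, 0.0]
wrist_force: [1.1, -1.1, 0.3]
width: 0.0857
grasp_force: 0.0
time: 1.5
tcp_pos: [0.4582, -0.2119, 0.2789]
tool_rot: [-3.113, -0.419, 0.001]
wrist_force: [0.4, -0.2, -0.9]
width: 0.0852
grasp_force: 0.0
[ 0.45822044 -0.21187969  0.27893275] [-6.34120720e-01 -1.30682460e-01  1.93277309e+00 -4.41690719e-04
  1.34003650e+00  6.69003804e-01]
{'vertical_fov': 65.70646984690485, 'cx': 320.12220504168596, 'cy': 203.8329685222106, 'rvec': array([-2.31261344,  1.7646165 ,  0.24906007]), 'tvec': array([-0.32498545,  0.32261692,  0.53046213])}
```

View pics/w0.png

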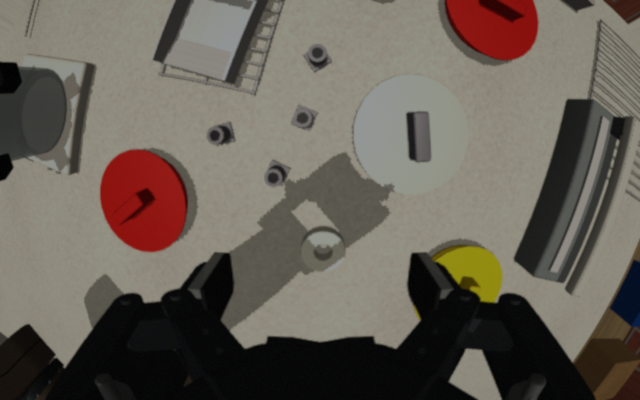

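The wrist view shows the cap stem tops at (317,51), (303,116), (217,133) and (274,175). The lid's grip bar runs from (418,112) to (421,160), and the tray is at top left.

Run:
```python
from h import *
# recorded pose; arm has settled
ci=camera_info("wrist");ct=camera_info("top")
P=lambda u,v,z:print((u,v),np.round(at(ci,u,v,z,True),3))
for u,v in[(317,51),(303,116),(217,133),(274,175)]:P(u,v,.04)
P(410,112,.073);P(426,112,.073);P(414,160,.073);P(430,160,.073)
i=cv2.imread("pics/w0.png");g=cv2.cvtColor(i,cv2.COLOR_BGR2GRAY);hs=cv2.cvtColor(i,cv2.COLOR_BGR2HSV)
t=cv2.imread("pics/top0.png");gt=cv2.cvtColor(t,cv2.COLOR_BGR2GRAY)
m=(gt>145).astype(np.uint8);n,l,s,ce=cv2.connectedComponentsWithStats(m)
for k in range(1,n):
  if s[k,4]>300: print(s[k],ce[k])
k=l[204,380]; c=max(cv2.findContours((l==k).astype(np.uint8),0,2)[0],key=len)
(x,y),r=cv2.minEnclosingCircle(c);print("lid top",x,y,r,at(ct,x,y,.038))
# tray floor front edge & bar in top: crop->full
Q=lambda u,v,z:print("top",(u,v),np.round(at(ct,190+u/3.33,90+v/3.33,z),3))
print("front edge z=.012+.018");Q(357,374,.03);Q(452,382,.03)
print("back wall top z=.057");Q(370,200,.057);Q(465,208,.057)
print("bar z .109");Q(360,262,.109);Q(466,271,.109)
```

```text
(317, 51) [ 0.605 -0.168  0.04 ]
(303, 116) [ 0.522 -0.173  0.04 ]
(217, 133) [ 0.476 -0.072  0.04 ]
(274, 175) [ 0.442 -0.156  0.04 ]
(410, 112) [ 0.562 -0.29   0.073]
(426, 112) [ 0.568 -0.308  0.073]
(414, 160) [ 0.51  -0.311  0.073]
(430, 160) [ 0.516 -0.33   0.073]
[ 87  98  47  35 416] [111.48798077 113.75480769]
[ 39 118  34  44 496] [ 53.96774194 139.88306452]
[ 37 154  25  64 440] [ 47.125      180.21590909]
[264 155  27  50 434] [276.75806452 181.94009217]
[ 371  159   42   68 1546] [390.70698577 197.56338939]
[488 158   8  83 436] [491.61697248 199.07110092]
[ 88 160  89  79 861] [143.42740999 199.12659698]
[299 174  28  19 431] [311.88863109 183.12529002]
[212 212  29  36 744] [226.36021505 230.73655914]
[138 262  38  69 726] [158.74517906 293.38567493]
[486 265  31  53 432] [503.16435185 288.2337963 ]
[ 61 317  27  23 360] [ 76.89166667 330.06388889]
lid top 390.4306945800781 193.24583435058594 34.417327880859375 [ 0.57614941 -0.31184196  0.038     ]
front edge z=.012+.018
top (357, 374) [0.546 0.031 0.03 ]
top (452, 382) [ 0.536 -0.074  0.03 ]
back wall top z=.057
top (370, 200) [0.734 0.015 0.057]
top (465, 208) [ 0.725 -0.089  0.057]
bar z .109
top (360, 262) [0.659 0.025 0.109]
top (466, 271) [ 0.649 -0.086  0.109]
```

The tray centre comes out at about (0.636,-0.029) with yaw about -5°, consistent with its given length and width. Next I'm turning the gripper so it closes along the tray's x axis and going above cap B at (0.520,-0.173).

```bash
python3 -m pendant '[[0.04,0.025,-0.1,0,0,0.774],[0.04,0.025,-0.1,0,0,0.774],[0.04,0.025,-0.1,0,0,0.774],[0.04,0.025,-0.1,0,0,0.774],[0.04,0.025,-0.1,0,0,0.774]]' -0.3 >/dev/null
python3 -m pendant '[[0.038,0.024,-0.08,0,0,0.774],[0.038,0.024,-0.08,0,0,0.774],[0.038,0.024,-0.08,0,0,0.774],[0.038,0.024,-0.08,0,0,0.774],[0.038,0.024,-0.08,0,0,0.774],[0.038,0.024,-0.08,0,0,0.774]]'
python3 - <<'E'
from h import *
s=sense();print(s['tcp_pos'],s['joint_positions'],np.round(cv2.Rodrigues(np.array(s['tool_rot']))[0],3))
i=get_image("wrist");cv2.imwrite("pics/w1.png",i)
E
```

```text
time: 2.65
tcp_pos: [0.5211, -0.1727, 0.1356]
tool_rot: [2.321, 2.117, 0.0]
wrist_force: [0.4, 0.0, 0.3]
width: 0.0553
grasp_force: 0.0
[ 0.52110844 -0.17274214  0.13561162] [-5.04912280e-01  1.10396239e-01  1.96679220e+00 -4.91597878e-05
  1.06369206e+00 -4.12967121e-01] [[ 0.092  0.996  0.001]
 [ 0.996 -0.092 -0.   ]
 [-0.     0.001 -1.   ]]
```

View pics/w1.png

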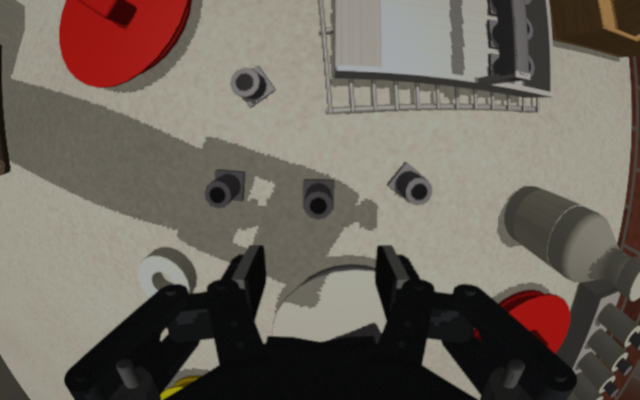

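The wrist view from closer shows the stem tops at (318,206), (217,195), (418,192) and (244,82).

Run:
```python
from h import *
ci=camera_info("wrist")
for u,v in[(318,206),(217,195),(418,192),(244,82)]:print(np.round(at(ci,u,v,.04,True),4))
print("tray front edge",[np.round(at(ci,u,v,.03,True),3) for u,v in[(336,70)]], "bar mid z.109", np.round(at(ci,508,80,.109,True),3))
print(sense()['tcp_pos'])
```

```text
[ 0.52   -0.1721  0.04  ]
[ 0.4382 -0.1552  0.04  ]
[ 0.6023 -0.1678  0.04  ]
[ 0.4726 -0.0684  0.04  ]
tray front edge [array([ 0.544, -0.066,  0.03 ])] bar mid z.109 [ 0.644 -0.083  0.109]
[ 0.52111014 -0.17263702  0.13565633]
```

```bash
python3 -m pendant '[[-0.001,0.001,-0.1,0,0,0],[-0.001,0.001,-0.156,0,0,0],[-0.001,0.001,-0.156,0,0,0],[-0.001,0.001,-0.156,0,0,0],[-0.001,0.001,-0.156,0,0,0]]' 
python3 -m pendant '[[0,0,0,0,0,0],[0,0,0,0,0,0],[0,0,0,0,0,0],[0,0,0,0,0,0],[0,0,0,0,0,0],[0,0,0,0,0,0],[0,0,0,0,0,0]]' 1
python3 -m pendant '[[0,0,0.05,0,0,0],[0,0,0.1,0,0,0],[0,0,0.13,0,0,0],[0.045,0.075,0.13,0,0,0],[0.093,0.151,0.13,0,0,0],[0.093,0.151,0.13,0,0,0],[0.093,0.151,0.13,0,0,0],[0.093,0.151,0.13,0,0,0]]'
```

```text
time: 3.2
tcp_pos: [0.5207, -0.1716, 0.0111]
tool_rot: [2.317, 2.121, 0.0]
wrist_force: [0.7, -0.5, 0.5]
width: 0.0558
grasp_force: 0.0
time: 3.9
tcp_pos: [0.5222, -0.1721, 0.013]
tool_rot: [2.312, 2.121, 0.002]
wrist_force: [-0.6, 0.0, 7.0]
width: 0.0223
grasp_force: 58.8
time: 4.7
tcp_pos: [0.5948, -0.0495, 0.1147]
tool_rot: [2.312, 2.126, -0.0]
wrist_force: [0.1, -0.5, -0.3]
width: 0.0224
grasp_force: 58.9
```

```bash
python3 -m pendant '[[-0.001,-0.002,-0.05,0,0,0],[-0.001,-0.002,-0.09,0,0,0],[-0.001,-0.002,-0.105,0,0,0],[-0.001,-0.002,-0.105,0,0,0],[-0.001,-0.002,-0.105,0,0,0]]' 
python3 -m pendant '[[0,0,0,0,0,0],[0,0,0,0,0,0],[0,0,0,0,0,0],[0,0,0,0,0,0]]' -0.3
python3 -m pendant '[[0,0,0.05,0,0,0],[0,0,0.1,0,0,0],[0,0,0.12,0,0,0],[-0.04,-0.06,0.12,0,0,0],[-0.1,-0.11,0.12,0,0,0],[-0.15,-0.13,0.12,0,0,0],[-0.194,-0.13,0.12,0,0,0],[-0.194,-0.13,0.12,0,0,0],[-0.194,-0.13,0.12,0,0,0],[-0.194,-0.13,0.12,0,0,0]]'
```

```text
time: 5.2
tcp_pos: [0.5939, -0.053, 0.031]
tool_rot: [2.316, 2.122, 0.0]
wrist_force: [0.3, 0.3, 0.1]
width: 0.0222
grasp_force: 62.3
time: 5.6
tcp_pos: [0.5937, -0.052, 0.0306]
tool_rot: [-2.315, -2.124, 0.0]
wrist_force: [-1.8, 0.1, 0.7]
width: 0.0553
grasp_force: 0.0
time: 6.6
tcp_pos: [0.4399, -0.1563, 0.1271]
tool_rot: [2.313, 2.123, 0.001]
wrist_force: [0.4, -0.2, -0.3]
width: 0.0557
grasp_force: 0.0
```

```bash
cat >> h.py <<'E'
def caps(save):
    ci=camera_info("wrist");i=get_image("wrist");cv2.imwrite(save,i)
    g=cv2.cvtColor(i,cv2.COLOR_BGR2GRAY);m=(g<62).astype(np.uint8);m[240:]=0
    n,l,s,c=cv2.connectedComponentsWithStats(cv2.morphologyEx(m,cv2.MORPH_CLOSE,np.ones((3,3))))
    for k in range(1,n):
        if 60<s[k,4]<1500 and max(s[k,2:4])<60: print(np.round(c[k]),s[k,2:],np.round(at(ci,*c[k],.04,True),3))
E
python3 -c "
from h import *
caps('pics/w2.png')"
```

```text
[492.  78.] [ 36  31 670] [ 0.588 -0.058  0.04 ]
[515.  74.] [ 14  18 186] [ 0.612 -0.054  0.04 ]
[353.  91.] [ 17  16 217] [ 0.472 -0.068  0.04 ]
[341. 102.] [ 19  18 112] [ 0.463 -0.076  0.04 ]
[487. 197.] [ 35  37 511] [ 0.583 -0.158  0.04 ]
[317. 200.] [  33   41 1036] [ 0.439 -0.148  0.04 ]
[505. 206.] [ 13  15 150] [ 0.603 -0.168  0.04 ]
[574. 224.] [ 47  40 803] [ 0.701 -0.197  0.04 ]
[622. 232.] [ 25  17 249] [ 0.805 -0.219  0.04 ]
```

```bash
python3 -m pendant '[[-0.002,0.001,-0.06,0,0,0],[-0.002,0.001,-0.12,0,0,0],[-0.002,0.001,-0.142,0,0,0],[-0.002,0.001,-0.142,0,0,0],[-0.002,0.001,-0.142,0,0,0]]' 
python3 -m pendant '[[0,0,0,0,0,0],[0,0,0,0,0,0],[0,0,0,0,0,0],[0,0,0,0,0,0],[0,0,0,0,0,0]]' 1
python3 -m pendant '[[0,0,0.05,0,0,0],[0,0,0.1,0,0,0],[0,0,0.13,0,0,0],[0.045,0.05,0.13,0,0,0],[0.09,0.1,0.13,0,0,0],[0.14,0.15,0.13,0,0,0],[0.2,0.194,0.13,0,0,0],[0.2,0.194,0.13,0,0,0],[0.2,0.194,0.13,0,0,0],[0.2,0.194,0.13,0,0,0]]'
```

```text
time: 7.15
tcp_pos: [0.4384, -0.1553, 0.0132]
tool_rot: [2.313, 2.125, 0.0]
wrist_force: [-0.0, -0.4, -0.3]
width: 0.0559
grasp_force: 0.0
time: 7.65
tcp_pos: [0.4388, -0.156, 0.0148]
tool_rot: [2.312, 2.121, 0.002]
wrist_force: [0.7, 1.5, 6.5]
width: 0.0221
grasp_force: 58.9
time: 8.65
tcp_pos: [0.5966, 0.0002, 0.1165]
tool_rot: [-2.314, -2.124, 0.002]
wrist_force: [-0.1, -0.9, 0.2]
width: 0.0225
grasp_force: 58.9
```

```bash
python3 -m pendant '[[0.002,0,-0.05,0,0,0],[0.002,0,-0.09,0,0,0],[0.002,0,-0.105,0,0,0],[0.002,0,-0.105,0,0,0],[0.002,0,-0.105,0,0,0]]' 
python3 -m pendant '[[0,0,0,0,0,0],[0,0,0,0,0,0],[0,0,0,0,0,0],[0,0,0,0,0,0]]' -0.3
python3 -m pendant '[[0,0,0.05,0,0,0],[0,0,0.1,0,0,0],[0,0,0.12,0,0,0],[-0.04,-0.02,0.12,0,0,0],[-0.08,-0.04,0.12,0,0,0],[-0.08,-0.04,0.12,0,0,0],[-0.08,-0.04,0.12,0,0,0]]' 1
python3 -c "
from h import *
caps('pics/w3.png')"
```

```text
time: 9.15
tcp_pos: [0.5982, -0.0008, 0.0333]
tool_rot: [-2.316, -2.122, 0.0]
wrist_force: [0.4, 0.1, -0.4]
width: 0.0225
grasp_force: 61.6
time: 9.55
tcp_pos: [0.5983, 0.0001, 0.0329]
tool_rot: [-2.315, -2.123, 0.001]
wrist_force: [-1.4, -0.7, 0.3]
width: 0.0555
grasp_force: 0.0
time: 10.25
tcp_pos: [0.5343, -0.032, 0.1284]
tool_rot: [-2.316, -2.122, -0.0]
wrist_force: [0.5, 0.6, 0.6]
width: -0.0001
grasp_force: 0.0
[393. 159.] [ 26  29 372] [0.594 0.003 0.04 ]
[412. 167.] [ 18  19 251] [ 0.609 -0.004  0.04 ]
[636. 197.] [  9  32 210] [ 0.921 -0.053  0.04 ]
[625. 211.] [ 13  58 187] [ 0.897 -0.068  0.04 ]
[396. 222.] [ 29  29 405] [ 0.594 -0.048  0.04 ]
[633. 228.] [ 15  25 296] [ 0.928 -0.095  0.04 ]
[260. 234.] [ 31  19 261] [ 0.484 -0.049  0.04 ]
[409. 235.] [ 17  11 149] [ 0.606 -0.06   0.04 ]
```

View pics/w3.png

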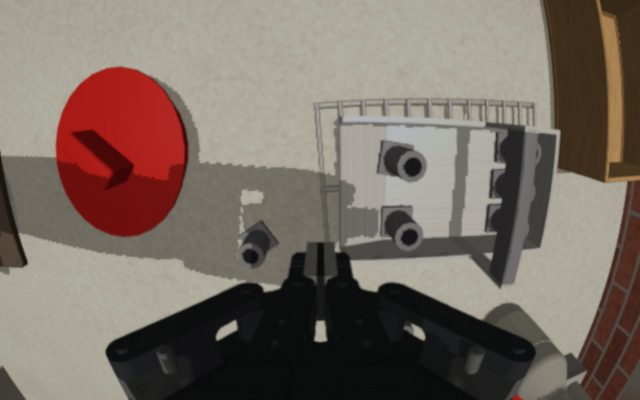

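Both caps stand in the tray at (-40,±26) mm, with tops at pixels (411,166) and (408,235). The next cap, A, goes behind them, between the bar and the front pair. I'll turn the gripper to close along y and lean it 25° towards the robot so its body clears the bar.

```bash
python3 -m pendant '[[0.03,-0.05,0.05,0,0,-1],[0.06,-0.1,0.05,0,0,-1],[0.095,-0.17,0.05,0,0,-1],[0.095,-0.17,0.05,0,0,-1],[0.095,-0.17,0.05,0,0,-1],[0.095,-0.17,0.05,0,0,-1]]' -0.3 >/dev/null
python3 -m pendant '[[0,0,0,0,0,-1],[0,0,0,0,0,-1],[0,0,0,0,0,-1],[0,0,0,0,0,-1],[0,0,0,0,0,-1],[0,0,0,0,0,-1]]' >/dev/null
python3 -m pendant '[[0,0,0,-0.048,-0.553,0],[0,0,0,-0.048,-0.553,0],[0,0,0,-0.048,-0.553,0],[0,0,0,-0.048,-0.553,0],[0,0,0,-0.048,-0.553,0]]'
python3 - <<'E'
from h import *
s=sense();print(s['joint_positions'],np.round(cv2.Rodrigues(np.array(s['tool_rot']))[0],3))
caps('pics/w4.png')
E
```

```text
time: 12.0
tcp_pos: [0.6113, -0.1679, 0.1691]
tool_rot: [3.047, -0.131, 0.672]
wrist_force: [-0.3, -0.1, 0.1]
width: 0.0557
grasp_force: 0.0
[-0.49496522  0.05837587  2.0018294   0.26376104  0.69620456  0.99201711] [[ 0.904 -0.086  0.419]
 [-0.078 -0.996 -0.036]
 [ 0.421  0.    -0.907]]
[452.   6.] [ 25  15 279] [ 0.914 -0.372  0.04 ]
[356.  55.] [ 16  24 155] [ 0.823 -0.226  0.04 ]
[  7. 161.] [ 19  33 460] [0.769 0.305 0.04 ]
[203. 165.] [ 12  13 127] [ 0.71  -0.057  0.04 ]
[144. 166.] [ 11  13 105] [0.718 0.015 0.04 ]
[172. 166.] [ 11  13 115] [ 0.713 -0.021  0.04 ]
[186. 175.] [ 29  26 309] [ 0.701 -0.038  0.04 ]
[213. 175.] [ 16  25 176] [ 0.698 -0.068  0.04 ]
[636. 185.] [ 9 47 62] [ 0.648 -0.653  0.04 ]
```

```bash
python3 -m pendant '[[-0.001,-0.001,-0.06,0,0,0],[-0.001,-0.001,-0.12,0,0,0],[-0.001,-0.001,-0.17,0,0,0],[-0.001,-0.001,-0.191,0,0,0],[-0.001,-0.001,-0.191,0,0,0],[-0.001,-0.001,-0.191,0,0,0]]' 
python3 -m pendant '[[0,0,0,0,0,0],[0,0,0,0,0,0],[0,0,0,0,0,0],[0,0,0,0,0,0],[0,0,0,0,0,0]]' 1
python3 -m pendant '[[0,0,0.05,0,0,0],[0,0,0.1,0,0,0],[0,0,0.14,0,0,0],[0,0,0.18,0,0,0],[0,0,0.18,0,0,0]]'
python3 -c "
from h import *
i=get_image('wrist');cv2.imwrite('pics/w5.png',i)"
```

```text
time: 12.65
tcp_pos: [0.612, -0.1694, 0.0171]
tool_rot: [3.045, -0.13, 0.677]
wrist_force: [0.2, -0.1, 0.8]
width: 0.0557
grasp_force: 0.0
time: 13.15
tcp_pos: [0.6117, -0.1696, 0.0186]
tool_rot: [3.043, -0.131, 0.681]
wrist_force: [-0.2, 1.2, 6.6]
width: 0.0219
grasp_force: 59.0
time: 13.65
tcp_pos: [0.6127, -0.1702, 0.167]
tool_rot: [3.038, -0.13, 0.689]
wrist_force: [0.2, -0.6, 0.1]
width: 0.0218
grasp_force: 58.7
```

View pics/w5.png

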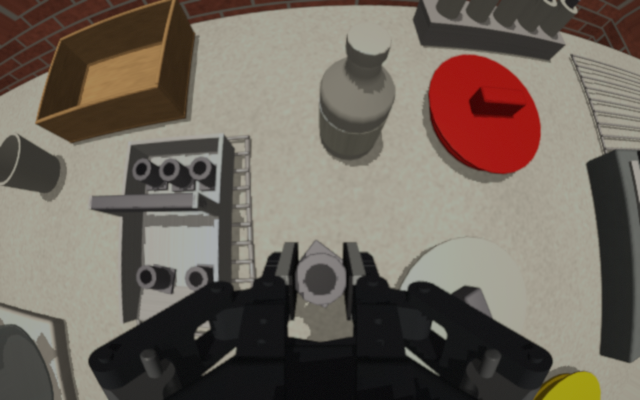

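```bash
python3 -m pendant '[[0.02,0.06,0,0,0,0],[0.037,0.12,0,0,0,0],[0.037,0.176,0,0,0,0],[0.037,0.176,0,0,0,0],[0.037,0.176,-0.06,0,0,0],[0.037,0.176,-0.12,0,0,0],[0.037,0.176,-0.14,0,0,0],[0.037,0.176,-0.163,0,0,0],[0.037,0.176,-0.163,0,0,0],[0.037,0.176,-0.163,0,0,0]]' 
python3 -m pendant '[[0,0,0,0,0,0],[0,0,0,0,0,0],[0,0,0,0,0,0],[0,0,0,0,0,0]]' 0.1
python3 -m pendant '[[-0.01,0,0.02,0,0,0],[-0.03,0,0.05,0,0,0],[-0.04,0,0.1,0,0,0],[-0.05,0,0.16,0,0,0],[-0.07,-0.01,0.16,0.048,0.553,0],[-0.1,-0.03,0.16,0.048,0.553,0],[-0.15,-0.04,0.16,0.048,0.553,0],[-0.212,-0.05,0.16,0.048,0.553,0],[-0.212,-0.05,0.16,0.048,0.553,0],[-0.212,-0.05,0.16,0.048,0.553,0]]' -0.3
python3 -c "
from h import *
caps('pics/w6.png')"
```

```text
time: 14.7
tcp_pos: [0.6381, -0.0283, 0.0277]
tool_rot: [3.048, -0.132, 0.669]
wrist_force: [-0.8, -0.7, 1.3]
width: 0.0225
grasp_force: 75.1
time: 15.1
tcp_pos: [0.6395, -0.0279, 0.0297]
tool_rot: [3.046, -0.131, 0.675]
wrist_force: [0.7, 0.1, 0.1]
width: 0.0386
grasp_force: 0.0
time: 16.1
tcp_pos: [0.469, -0.0679, 0.1573]
tool_rot: [-3.139, 0.137, -0.0]
wrist_force: [0.7, 0.1, 0.9]
width: 0.0553
grasp_force: 0.0
[253.  19.] [ 16  16 199] [ 0.632 -0.025  0.04 ]
[264.  33.] [ 32  27 352] [ 0.617 -0.033  0.04 ]
[291.  41.] [ 17  15 208] [ 0.607 -0.055  0.04 ]
[223.  49.] [ 17  16 206] [0.609 0.003 0.04 ]
[299.  56.] [ 29  22 246] [ 0.592 -0.061  0.04 ]
[237.  61.] [ 32  25 399] [ 0.596 -0.009  0.04 ]
[321. 188.] [ 34  39 818] [ 0.479 -0.069  0.04 ]
[589. 226.] [27 27 73] [ 0.409 -0.391  0.04 ]
[594. 229.] [ 25  23 161] [ 0.402 -0.405  0.04 ]
```

View pics/w6.png

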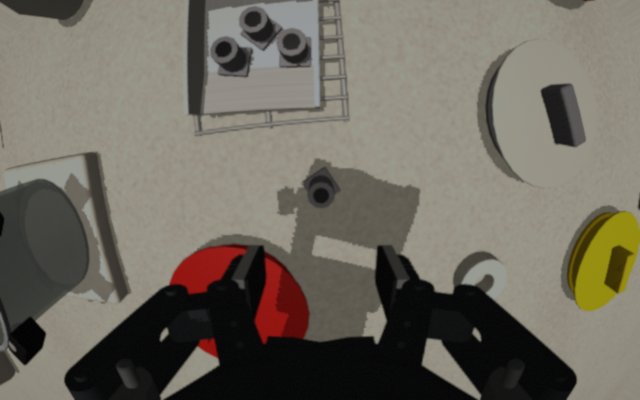

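All three caps stand upright in the tray. The last cap, C, has its stem top at (320,190). I'm picking it next and will set it flush on the tray's ramp by pitching the tool 19°.

```bash
python3 -m pendant '[[0.004,-0.001,-0.06,0,0,0],[0.004,-0.001,-0.12,0,0,0],[0.004,-0.001,-0.17,0,0,0],[0.004,-0.001,-0.178,0,0,0],[0.004,-0.001,-0.178,0,0,0],[0.004,-0.001,-0.178,0,0,0]]' 
python3 -m pendant '[[0,0,0,0,0,0],[0,0,0,0,0,0],[0,0,0,0,0,0],[0,0,0,0,0,0],[0,0,0,0,0,0]]' 1
python3 -m pendant '[[0,0,0.05,0,0,0],[0,0,0.1,0,0,0],[0,0,0.15,0,0,0],[0.04,0.02,0.15,0.037,0.43,0],[0.08,0.04,0.15,0.037,0.43,0],[0.115,0.057,0.15,0.037,0.43,0],[0.115,0.057,0.15,0.037,0.43,0],[0.115,0.057,0.15,0.037,0.43,0],[0.115,0.057,0.15,0.037,0.43,0]]'
python3 -m pendant '[[0,0,0,0,0,0],[0,0,0,0,0,0]]'
```

```text
time: 16.75
tcp_pos: [0.4756, -0.0694, 0.0175]
tool_rot: [3.137, -0.135, 0.007]
wrist_force: [0.2, -0.2, 1.0]
width: 0.0556
grasp_force: 0.0
time: 17.25
tcp_pos: [0.4749, -0.0694, 0.0175]
tool_rot: [3.137, -0.135, 0.006]
wrist_force: [0.5, 0.5, 6.6]
width: 0.0221
grasp_force: 58.6
time: 18.15
tcp_pos: [0.5641, -0.0233, 0.1352]
tool_rot: [-3.079, 0.133, 0.528]
wrist_force: [0.2, -0.5, -0.6]
width: 0.0222
grasp_force: 58.7
time: 18.35
tcp_pos: [0.5644, -0.0235, 0.1358]
tool_rot: [-3.08, 0.134, 0.526]
wrist_force: [-0.4, 0.3, 0.1]
width: 0.0222
grasp_force: 58.7
```

```bash
python3 -m pendant '[[0.005,0,-0.05,0,0,0],[0.005,0,-0.09,0,0,0],[0.005,0,-0.11,0,0,0],[0.005,0,-0.118,0,0,0],[0.005,0,-0.118,0,0,0],[0.005,0,-0.118,0,0,0]]' 
python3 -m pendant '[[0,0,0,0,0,0],[0,0,0,0,0,0],[0,0,0,0,0,0],[0,0,0,0,0,0]]' 0.1
python3 -m pendant '[[0.01,0,0.028,0,0,0],[0.025,0,0.075,0,0,0],[0.025,0,0.13,0,0,0],[0.025,0,0.16,-0.037,-0.43,0],[-0.03,0,0.16,-0.037,-0.43,0],[-0.08,0,0.16,-0.037,-0.43,0],[-0.08,0,0.16,-0.037,-0.43,0],[-0.08,0,0.16,-0.037,-0.43,0],[-0.08,0,0.16,-0.037,-0.43,0]]' -0.3
python3 -c "
from h import *
i=get_image('wrist');j=get_image('scene');cv2.imwrite('pics/w7.png',np.hstack([i[:,130:520],cv2.resize(j[130:330,220:420],(400,400))]))"
```

```text
time: 18.95
tcp_pos: [0.5698, -0.0235, 0.042]
tool_rot: [-3.08, 0.133, 0.524]
wrist_force: [-0.0, -0.4, 0.7]
width: 0.0219
grasp_force: 59.0
time: 19.35
tcp_pos: [0.569, -0.0231, 0.0408]
tool_rot: [-3.08, 0.133, 0.527]
wrist_force: [0.1, -0.4, -0.3]
width: 0.0383
grasp_force: 0.0
time: 20.25
tcp_pos: [0.5066, -0.0235, 0.17]
tool_rot: [3.138, -0.136, 0.004]
wrist_force: [-0.1, -0.5, 0.7]
width: 0.0553
grasp_force: 0.0
```

View pics/w7.png

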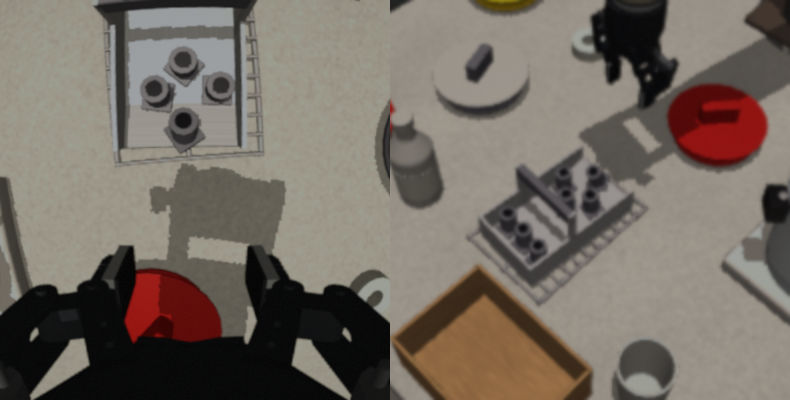

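All seven caps are in the tray, four in front of the bar and three behind it. Before lifting, I'm fitting a small kinematic model from recorded poses to pick a pour direction within the joint ranges.

```bash
cat > k.py <<'E'
import numpy as np
from scipy.spatial.transform import Rotation as R
from scipy.optimize import least_squares
from workcell import sense
lo=np.array([-2.77,-.9,.21,-1.53,.24,-2.84]);hi=np.array([2.77,2.22,2.48,4.67,2.81,2.84])
def fk(q,p,s):
    A=R.from_euler('z',q[0]);B=A*R.from_euler('y',q[1]);C=A*R.from_euler('y',q[1]+q[2])
    W=C*R.from_euler('z',s[0]*q[3])*R.from_euler('y',q[4]);T=W*R.from_euler('z',s[1]*q[5]+p[5])
    return A.apply([p[4],0,p[0]])+B.apply([0,0,p[1]])+C.apply([0,0,p[2]])+W.apply([0,0,p[3]]),T
s0=sense()
D=[([-1.452,.286,1.577,0,1.279,-.15],[.179,-.651,.231],[-3.111,-.4206,0]),
([-.63412,-.13068,1.93277,-.00044,1.34004,.669],[.4582,-.2119,.2789],[-3.113,-.419,.001]),
([-.50491,.1104,1.96679,0,1.06369,-.41297],[.5211,-.1727,.1356],[2.321,2.117,0]),
([-.49497,.05838,2.00183,.26376,.6962,.99202],[.6113,-.1679,.1691],[3.047,-.131,.672]),
(s0['joint_positions'],s0['tcp_pos'],s0['tool_rot'])]
def fit():
    best=None
    for s in[(1,1),(1,-1),(-1,1),(-1,-1)]:
      for o in(0,np.pi/2,np.pi,-np.pi/2):
        def f(p):
            e=[]
            for q,t,r in D:
                a,T=fk(q,p,s);e+=list(a-t)+list((T.inv()*R.from_rotvec(r)).as_rotvec()*.3)
            return e
        x=least_squares(f,[.3,.4,.4,.2,0,o])
        if best is None or x.cost<best[0]: best=(x.cost,x.x,s,x.fun)
    return best
def ik(pos,rot,p,s,q0):
    f=lambda q:np.r_[(fk(q,p,s)[0]-pos)*10,(fk(q,p,s)[1].inv()*rot).as_rotvec()]
    return least_squares(f,np.clip(q0,lo+.01,hi-.01),bounds=(lo,hi))
E
python3 - <<'E'
from k import *
np.set_printoptions(precision=3,suppress=True)
c,p,s,e=fit();print(c,p,s,np.abs(e).max())
np.savez('kin.npz',p=p,s=s)
tub=np.array([.449,.265]);q0=s0['joint_positions']
def rot(y,t): # tray yaw y, tip t front-down; tool y=tray x,tool z=-tray z
    T=R.from_euler('z',y,degrees=True)*R.from_euler('y',-t,degrees=True)
    M=np.array([[0,1,0],[1,0,0],[0,0,-1.]]) # cols: tool x=tray y, tool y=tray x, z=-z
    return T,T*R.from_matrix(M)
for y in range(-150,211,15):
    ok=[]
    for t in(0,40,65,78):
        T,Q=rot(y,t); d=-R.from_euler('z',y,degrees=True).apply([1,0,0])
        sp=np.r_[tub-.03*d[:2],.195]; grip=sp+T.apply([.115,0,.068]); tcp=grip+Q.apply([0,0,.017])
        b=min((ik(tcp,Q,p,s,g) for g in(np.r_[.5,0,1.9,0,1.1,0],np.r_[.5,0,1.9,1,1.3,-1.5],np.r_[.5,0,1.9,-1,1.3,1.5],np.r_[.5,0,1.9,2.5,1.3,-1.5],np.r_[.5,.3,1.5,0,2,2])),key=lambda r:r.cost)
        ok.append((round(b.cost,4),np.round(b.x,2)))
    if all(o[0]<1e-3 for o in ok): print(y);[print('   ',o[1]) for o in ok]
E
```

```text
0.024543918298082657 [ 0.344  0.445  0.613  0.36  -0.054  1.571] (1, 1) 0.10093308648515834
-120
    [ 0.35 -0.31  2.15 -0.    1.31  2.45]
    [ 0.64  0.28  1.6  -0.27  1.91  2.73]
    [ 0.72  0.66  1.28 -0.4   2.27  2.73]
    [ 0.74  0.85  1.13 -0.49  2.45  2.69]
-105
    [ 0.29 -0.24  2.09  0.    1.29  2.13]
    [ 0.7   0.24  1.65 -0.39  1.83  2.54]
    [ 0.81  0.59  1.38 -0.56  2.17  2.57]
    [ 0.84  0.77  1.25 -0.66  2.34  2.54]
-90
    [ 0.26 -0.15  2.02 -0.    1.28  1.83]
    [ 0.74  0.19  1.71 -0.5   1.74  2.35]
    [ 0.89  0.51  1.5  -0.69  2.05  2.45]
    [ 0.94  0.67  1.4  -0.8   2.2   2.45]
-75
    [ 0.25 -0.07  1.94 -0.    1.27  1.56]
    [ 0.78  0.12  1.79 -0.59  1.62  2.18]
    [ 0.97  0.4   1.65 -0.81  1.91  2.35]
    [ 1.03  0.56  1.58 -0.91  2.05  2.39]
-60
    [ 0.26  0.02  1.85 -0.    1.27  1.31]
    [ 0.81  0.04  1.87 -0.67  1.48  2.  ]
    [ 1.04  0.27  1.81 -0.93  1.76  2.26]
    [ 1.12  0.43  1.76 -1.03  1.9   2.35]
-45
    [0.29 0.1  1.77 0.   1.27 1.07]
    [ 0.82 -0.04  1.95 -0.72  1.33  1.82]
    [ 1.1   0.13  1.98 -1.04  1.6   2.18]
    [ 1.19  0.28  1.96
[... 1031 characters left out ...]
 1.89 -2.34]
135
    [ 0.81 -0.06  1.93  0.    1.27 -1.54]
    [ 0.28  0.11  1.79  0.6   1.61 -2.16]
    [ 0.09  0.39  1.66  0.82  1.9  -2.34]
    [ 0.03  0.55  1.59  0.92  2.04 -2.38]
150
    [ 0.81 -0.15  2.01  0.    1.28 -1.81]
    [ 0.32  0.18  1.72  0.51  1.73 -2.34]
    [ 0.17  0.5   1.51  0.7   2.04 -2.44]
    [ 0.12  0.67  1.42  0.81  2.19 -2.44]
165
    [ 0.77 -0.23  2.09  0.    1.29 -2.1 ]
    [ 0.37  0.24  1.65  0.4   1.83 -2.53]
    [ 0.25  0.59  1.39  0.57  2.16 -2.56]
    [ 0.22  0.77  1.26  0.67  2.33 -2.54]
180
    [ 0.72 -0.31  2.14 -0.    1.3  -2.42]
    [ 0.42  0.28  1.61  0.28  1.9  -2.72]
    [ 0.34  0.66  1.29  0.41  2.27 -2.72]
    [ 0.32  0.84  1.14  0.5   2.44 -2.68]
```

The model fits only roughly, but it shows good joint margins for a pour with tray yaw about -75°, tipping towards world azimuth 105°. Now I'm turning the gripper and moving over the tray's bar.

```bash
python3 -m pendant '[[0.05,-0.004,0,0,0,1],[0.1,-0.009,0,0,0,1],[0.15,-0.009,0,0,0,1],[0.187,-0.009,0,0,0,1],[0.187,-0.009,0,0,0,1],[0.187,-0.009,0,0,0,1]]' >/dev/null
python3 -m pendant '[[0,0,0,0,0,1],[0,0,0,0,0,1],[0,0,0,0,0,1],[0,0,0,0,0,1],[0,0,0,0,0,1],[0,0,0,0,0,1],[0,0,0,0,0,1]]'
python3 - <<'E'
from h import *
i=get_image('wrist');cv2.imwrite('pics/w8.png',i)
from k import *
c,p,s,e=fit();print(np.round(np.array(e).reshape(-1,6),3))
print(s0['joint_positions'])
E
```

```text
time: 21.65
tcp_pos: [0.656, -0.0305, 0.1684]
tool_rot: [-2.315, -2.124, 0.0]
wrist_force: [0.5, -0.8, 0.8]
width: 0.0553
grasp_force: 0.0
[[-0.101 -0.006  0.003  0.001  0.     0.   ]
 [-0.072 -0.072  0.006  0.     0.     0.   ]
 [-0.057 -0.084 -0.008  0.     0.    -0.   ]
 [-0.008 -0.088  0.003  0.    -0.    -0.   ]
 [-0.025 -0.098 -0.004  0.     0.     0.   ]]
[-2.00666447e-01  3.00677789e-01  1.67737536e+00  2.79484357e-05
  1.16366359e+00 -1.13745771e-01]
```

View pics/w8.png

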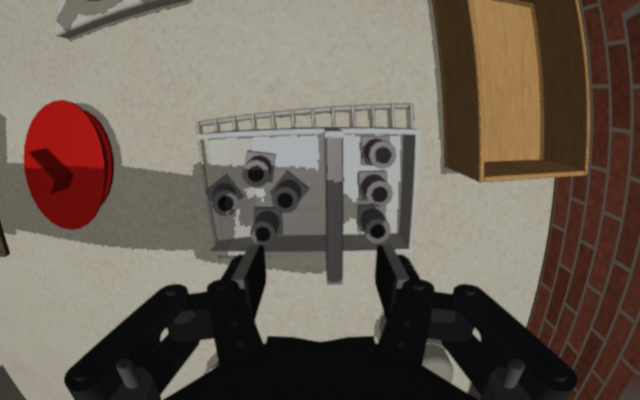

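The bar top runs from (333,130) to (334,283), with its middle at about u=333, and all 7 caps are upright.

```bash
sed -i 's/A.apply(\[p\[4\],0,p\[0\]\])/A.apply([p[4],p[6],p[0]])/; s/,0,o\])$/,0,o,.1])/' k.py
python3 - <<'E'
from h import *
ci=camera_info("wrist")
for u,v in((326,132),(341,131),(326,281),(341,281)):print(np.round(at(ci,u,v,.109,True),4))
from k import *
np.set_printoptions(precision=3,suppress=True)
c,p,s,e=fit();print(c,p,s);np.savez('kin.npz',p=p,s=s)
E
```

```text
[0.6653 0.0298 0.109 ]
[0.675  0.0296 0.109 ]
[ 0.6564 -0.0778  0.109 ]
[ 0.6675 -0.0789  0.109 ]
1.1313908039902627e-05 [ 0.218  0.439  0.569  0.243 -0.004  1.571  0.101] (1, 1)
```

```bash
python3 -m pendant '[[0.01,0.005,0,0,0,0],[0.01,0.005,-0.06,0,0,0],[0.01,0.005,-0.1,0,0,0],[0.01,0.005,-0.112,0,0,0],[0.01,0.005,-0.112,0,0,0],[0.01,0.005,-0.112,0,0,0]]' 
python3 -m pendant '[[0,0,0,0,0,0],[0,0,0,0,0,0],[0,0,0,0,0,0],[0,0,0,0,0,0],[0,0,0,0,0,0],[0,0,0,0,0,0]]' 1
python3 -m pendant '[[0,0,0.01,0,0,0],[0,0,0.02,0,0,0],[0,0,0.03,0,0,0],[0,0,0.04,0,0,0],[0,0,0.04,0,0,0],[0,0,0.04,0,0,0]]'
```

```text
time: 22.3
tcp_pos: [0.6642, -0.0265, 0.081]
tool_rot: [2.314, 2.122, 0.003]
wrist_force: [0.3, 0.8, 0.7]
width: 0.0552
grasp_force: 0.0
time: 22.9
tcp_pos: [0.664, -0.0266, 0.0812]
tool_rot: [2.313, 2.122, 0.003]
wrist_force: [0.8, -0.4, 6.4]
width: 0.011
grasp_force: 60.4
time: 23.5
tcp_pos: [0.6628, -0.0263, 0.1115]
tool_rot: [2.315, 2.123, 0.0]
wrist_force: [-0.3, -0.4, -3.3]
width: 0.011
grasp_force: 58.9
```

Run:
```python
from h import *
ct=camera_info("top");Q=lambda u,v,z:print(np.round(at(ct,190+u/3.33,90+v/3.33,z),4))
Q(126.5,465.5,.03);Q(98.5,465.2,.175);Q(109,465,.18)
# scene view rim: centre of rim ellipse ~ (450,232)
cs=camera_info("scene");print(np.round(at(cs,450,233,.18),4))
i=cv2.imread("pics/top0.png");g=cv2.cvtColor(i,cv2.COLOR_BGR2GRAY)
hs=cv2.cvtColor(i,cv2.COLOR_BGR2HSV);m=(g<50).astype(np.uint8)
n,l,s,c=cv2.connectedComponentsWithStats(m)
for k in range(1,n):
  if 188<c[k][0]<260 and 195<c[k][1]<262 and s[k,4]>15:print(c[k],s[k],np.round(at(ct,*c[k],.175),4))
```

```text
[0.4477 0.2824 0.03  ]
[0.4499 0.2808 0.175 ]
[0.45   0.2695 0.18  ]
[0.466  0.2933 0.18  ]
```

Run:
```python
from h import *
a=get_image("top");b=get_image("scene");cv2.imwrite("pics/top1.png",a);cv2.imwrite("pics/scene1.png",b)
A=cv2.resize(a[195:265,185:265],(400,350),interpolation=cv2.INTER_CUBIC);B=cv2.resize(b[190:310,380:500],(400,400),interpolation=cv2.INTER_CUBIC)
C=np.zeros((400,800,3),np.uint8);C[:350,:400]=A;C[:,400:]=B;cv2.imwrite("pics/tub.png",cv2.convertScaleAbs(C,alpha=1.4))
```

```text
(no output)
```

View pics/tub.png

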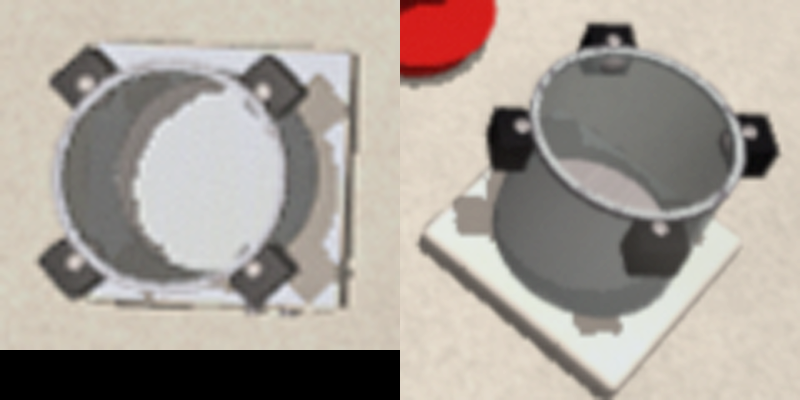

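The rim centre is at top pixel (219,230.4) and scene pixel (451.4,230.4). The rim's 45 px diameter at that height is about 150 mm, as it should be.

Run:
```python
from h import *
ct=camera_info("top");cs=camera_info("scene")
print(at(ct,219,230.4,.18),at(cs,451.4,230.4,.18),at(cs,451.4,228.4,.18))
o,d=ray(ct,219,230.4);o2,d2=ray(cs,451.4,230.4)
A=np.c_[d,-d2];t=np.linalg.lstsq(A,o2-o,rcond=None)[0];print(o+d*t[0],o2+d2*t[1])
tub=np.array([.4505,.283])
from k import *
np.set_printoptions(precision=3,suppress=True)
z=np.load('kin.npz');p,s=z['p'],tuple(z['s'])
M=R.from_matrix(np.array([[0,1,0],[1,0,0],[0,0,-1.]]))
q=s0['joint_positions']
for y,t,off,sz in((-75,0,.16,.26),(-75,0,.05,.26),(-75,30,.03,.24),(-75,45,.03,.205),(-75,55,.03,.195),(-75,65,.03,.195),(-75,75,.03,.195)):
    Y=R.from_euler('z',y,degrees=True);T=Y*R.from_euler('y',-t,degrees=True);Q=T*M;d=-Y.apply([1,0,0])
    tcp=np.r_[tub-off*d[:2],sz]+T.apply([.115,0,.068])+Q.apply([0,0,.017])
    r=ik(tcp,Q,p,s,q);q=r.x;print(y,t,tcp,'|',q,r.cost)
print(s0['tcp_pos'])
```

```text
[0.44765187 0.28156137 0.18      ] [0.45702804 0.29184454 0.18      ] [0.45187433 0.28880916 0.18      ]
[0.44746076 0.28498981 0.16453419] [0.44528885 0.2896514  0.16559441]
-75 0 [0.522 0.017 0.311] | [-0.162 -0.101  1.85  -0.     1.393  1.147] 2.7800361354335653e-24
-75 0 [0.493 0.124 0.311] | [ 0.046 -0.134  1.879 -0.     1.396  1.355] 7.777771783910633e-30
-75 30 [0.477 0.182 0.342] | [ 0.403 -0.064  1.818 -0.52   1.482  1.784] 1.2841542392428717e-18
-75 45 [0.47  0.21  0.322] | [ 0.546  0.039  1.821 -0.746  1.559  1.973] 5.8462942585039e-30
-75 55 [0.465 0.231 0.318] | [ 0.626  0.118  1.804 -0.875  1.647  2.066] 4.450229505169986e-25
-75 65 [0.459 0.252 0.321] | [ 0.693  0.199  1.778 -0.992  1.753  2.128] 1.9866463905168125e-30
-75 75 [0.453 0.273 0.319] | [ 0.746  0.285  1.755 -1.101  1.859  2.174] 1.7717833264633425e-30
[ 0.662 -0.026  0.111]
```

The views agree on a tub centre of about (0.450,0.284). Now I'm lifting the tray and carrying it gently to the pre-pour pose.

```bash
python3 -m pendant '[[0,0,0.025,0,0,0],[0,0,0.055,0,0,0],[0,0,0.085,0,0,0],[0,0,0.115,0,0,0],[0,0,0.145,0,0,0],[0,0,0.175,0,0,0],[0,0,0.205,0,0,0],[0,0,0.23,0,0,0],[0,0,0.245,0,0,0],[0,0,0.25,0,0,0]]' >/dev/null
python3 -m pendant '[[-0.007,0.002,0,0,0,-0.06],[-0.02,0.006,0,0,0,-0.14],[-0.035,0.01,0,0,0,-0.22],[-0.05,0.014,0,0,0,-0.3],[-0.065,0.018,0,0,0,-0.4],[-0.08,0.022,0,0,0,-0.5],[-0.095,0.026,0,0,0,-0.6],[-0.11,0.03,0,0,0,-0.68],[-0.12,0.034,0,0,0,-0.74],[-0.125,0.035,0,0,0,-0.778]]' 
python3 -m pendant '[[-0.006,0.002,0,0,0,-0.06],[-0.014,0.005,0,0,0,-0.14],[-0.022,0.008,0,0,0,-0.22],[-0.03,0.011,0,0,0,-0.3],[-0.038,0.014,0,0,0,-0.4],[-0.044,0.016,0,0,0,-0.5],[-0.048,0.018,0,0,0,-0.6],[-0.05,0.018,0,0,0,-0.68],[-0.05,0.018,0,0,0,-0.74],[-0.05,0.018,0,0,0,-0.778]]' 
python3 -m pendant '[[0,0,0,0,0,0],[0,0,0,0,0,0],[0,0,0,0,0,0]]'
```

```text
time: 25.6
tcp_pos: [0.5615, 0.0021, 0.3097]
tool_rot: [-2.846, -1.327, 0.004]
wrist_force: [0.5, 0.4, -4.4]
width: 0.0107
grasp_force: 59.0
time: 26.6
tcp_pos: [0.5225, 0.016, 0.3103]
tool_rot: [-3.115, -0.409, 0.002]
wrist_force: [0.6, -0.0, -2.6]
width: 0.0111
grasp_force: 59.0
time: 26.9
tcp_pos: [0.5227, 0.0161, 0.311]
tool_rot: [-3.114, -0.412, 0.001]
wrist_force: [0.6, 0.5, -2.2]
width: 0.0109
grasp_force: 59.0
```

```bash
python3 -m pendant '[[-0.005,0.02,0,0,0,0],[-0.012,0.045,0,0,0,0],[-0.02,0.075,0,0,0,0],[-0.028,0.105,0,0,0,0],[-0.034,0.125,0,0,0,0],[-0.037,0.136,0,0,0,0],[-0.037,0.136,0,0,0,0],[-0.037,0.136,0,0,0,0]]' 
python3 -m pendant '[[-0.003,0.01,0.006,-0.08,-0.022,0],[-0.006,0.02,0.012,-0.16,-0.043,0],[-0.009,0.03,0.018,-0.26,-0.07,0],[-0.012,0.04,0.024,-0.36,-0.097,0],[-0.015,0.05,0.029,-0.46,-0.123,0],[-0.018,0.06,0.033,-0.56,-0.15,0],[-0.02,0.072,0.039,-0.644,-0.173,0],[-0.02,0.072,0.039,-0.644,-0.173,0]]' 
python3 -m pendant '[[-0.003,0.012,-0.008,-0.1,-0.027,0],[-0.006,0.024,-0.016,-0.2,-0.054,0],[-0.009,0.035,-0.025,-0.322,-0.086,0],[-0.009,0.035,-0.025,-0.322,-0.086,0],[-0.009,0.035,-0.025,-0.322,-0.086,0]]'
python3 - <<'E'
from h import *
b=get_image("scene");c=get_image("top");C=np.hstack([cv2.resize(b[60:310,300:550],(400,400)),cv2.resize(c[130:290,150:310],(400,400))]);cv2.imwrite("pics/p1.png",cv2.convertScaleAbs(C,alpha=1.3))
E
```

```text
time: 27.7
tcp_pos: [0.4931, 0.1248, 0.3113]
tool_rot: [3.114, 0.412, 0.0]
wrist_force: [-0.5, -0.4, -4.1]
width: 0.0113
grasp_force: 59.0
time: 28.5
tcp_pos: [0.477, 0.1839, 0.3417]
tool_rot: [2.6, 0.346, 0.091]
wrist_force: [0.3, -0.4, -3.5]
width: 0.0111
grasp_force: 59.1
time: 29.0
tcp_pos: [0.4703, 0.21, 0.3221]
tool_rot: [2.341, 0.309, 0.126]
wrist_force: [0.4, -0.2, -1.7]
width: 0.0112
grasp_force: 59.6
```

View pics/p1.png

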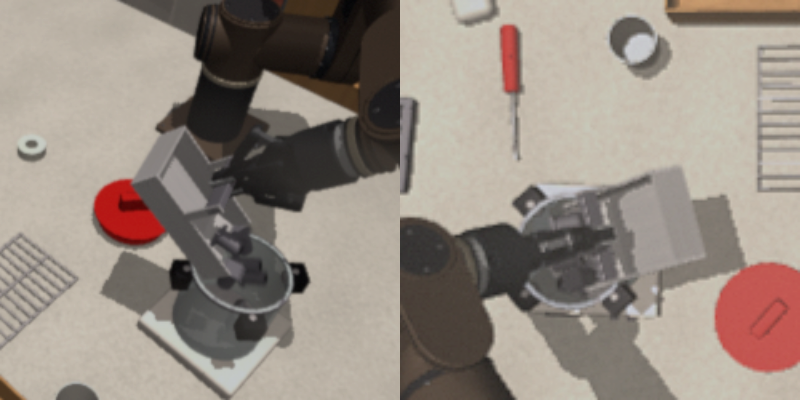

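Caps are already sliding into the tub, and the spout sits well over the mouth. I'm tipping further, slowly.

```bash
python3 -m pendant '[[-0.003,0.013,-0.002,-0.1,-0.027,0],[-0.006,0.026,-0.005,-0.215,-0.058,0],[-0.006,0.026,-0.005,-0.215,-0.058,0],[-0.006,0.026,-0.005,-0.215,-0.058,0],[-0.006,0.026,-0.005,-0.215,-0.058,0],[-0.006,0.026,-0.005,-0.215,-0.058,0]]' 
python3 -m pendant '[[-0.003,0.013,0.002,-0.1,-0.027,0],[-0.007,0.026,0.004,-0.215,-0.058,0],[-0.007,0.026,0.004,-0.215,-0.058,0],[-0.007,0.026,0.004,-0.215,-0.058,0],[-0.007,0.026,0.004,-0.215,-0.058,0],[-0.007,0.026,0.004,-0.215,-0.058,0]]' 
python3 -m pendant '[[-0.003,0.013,-0.001,-0.1,-0.027,0],[-0.007,0.026,-0.002,-0.215,-0.058,0],[-0.007,0.026,-0.002,-0.215,-0.058,0],[-0.007,0.026,-0.002,-0.215,-0.058,0],[-0.007,0.026,-0.002,-0.215,-0.058,0],[-0.007,0.026,-0.002,-0.215,-0.058,0],[-0.007,0.026,-0.002,-0.215,-0.058,0],[-0.007,0.026,-0.002,-0.215,-0.058,0]]'
python3 - <<'E'
from h import *
b=get_image("scene");c=get_image("top");w=get_image("wrist");cv2.imwrite("pics/wp.png",w)
C=np.hstack([cv2.resize(b[60:310,300:550],(400,400)),cv2.resize(c[130:290,150:310],(400,400))]);cv2.imwrite("pics/p2.png",cv2.convertScaleAbs(C,alpha=1.3))
E
```

```text
time: 29.7
tcp_pos: [0.4656, 0.2307, 0.3198]
tool_rot: [2.168, 0.283, 0.15]
wrist_force: [-0.6, -0.3, -2.5]
width: 0.0109
grasp_force: 59.6
time: 30.3
tcp_pos: [0.4599, 0.2516, 0.3227]
tool_rot: [1.995, 0.261, 0.169]
wrist_force: [0.3, 0.1, -2.2]
width: 0.0113
grasp_force: 59.8
time: 31.1
tcp_pos: [0.454, 0.2726, 0.3206]
tool_rot: [1.821, 0.239, 0.185]
wrist_force: [0.5, 0.2, -2.7]
width: 0.0107
grasp_force: 59.8
```

Force is back to about the empty tray's weight. I'm tipping a bit more with a small shake, then reversing out.

```bash
python3 -m pendant '[[-0.005,0.018,0.001,-0.15,-0.04,0],[-0.005,0.018,0.001,-0.15,-0.04,0],[-0.005,0.018,0.012,-0.15,-0.04,0],[-0.005,0.018,0.001,-0.15,-0.04,0],[-0.005,0.018,0.012,-0.15,-0.04,0],[-0.005,0.018,0.001,-0.15,-0.04,0],[-0.005,0.018,0.012,-0.15,-0.04,0],[-0.005,0.018,0.012,-0.15,-0.04,0],[-0.005,0.018,0.012,-0.15,-0.04,0]]'
python3 - <<'E'
from workcell import sense,get_image
import numpy as np
f=[]
for k in range(6): get_image("wrist");f.append(sense()['wrist_force'][2])
print(np.mean(f),f)
E
```

```text
time: 32.15
tcp_pos: [0.45, 0.2873, 0.3302]
tool_rot: [1.699, 0.223, 0.196]
wrist_force: [-0.6, 0.9, -2.7]
width: 0.0107
grasp_force: 59.8
-2.5044242577775004 [np.float64(-3.672622630974569), np.float64(-2.5122605117272334), np.float64(-1.602064424155226), np.float64(-2.3150582955818546), np.float64(-2.2204387320917736), np.float64(-2.704100952134345)]
```

```bash
python3 -m pendant '[[0,0,0.05,0,0,0],[0,0,0.1,0,0,0],[0.005,-0.02,0.12,0.2,0.053,0],[0.015,-0.05,0.12,0.35,0.094,0],[0.025,-0.08,0.12,0.5,0.134,0],[0.035,-0.12,0.12,0.65,0.174,0],[0.045,-0.15,0.12,0.8,0.214,0],[0.05,-0.17,0.12,0.88,0.236,0],[0.05,-0.17,0.12,0.88,0.236,0]]'
python3 -m pendant '[[0.01,-0.04,0,0.17,0.046,0],[0.02,-0.08,0,0.34,0.091,0],[0.03,-0.12,0,0.51,0.137,0],[0.035,-0.14,0,0.68,0.182,0],[0.04,-0.16,0,0.88,0.236,0],[0.04,-0.16,0,0.88,0.236,0],[0.04,-0.16,0,0.88,0.236,0]]'
python3 - <<'E'
from h import *
s=sense();print(s['tcp_pos'],s['tool_rot'])
b=get_image("scene");c=get_image("top");w=get_image("wrist");cv2.imwrite("pics/wp3.png",w);cv2.imwrite("pics/top3.png",c);cv2.imwrite("pics/scene3.png",b)
A=cv2.resize(c[190:270,180:260],(400,400),interpolation=cv2.INTER_CUBIC)
C=np.hstack([cv2.convertScaleAbs(A,alpha=1.5),cv2.resize(w[:,20:620],(400,267)) if 0 else cv2.resize(w[0:280,150:430],(400,400))])
D=cv2.resize(b[100:300,230:630],(400,200));C=np.vstack([C,np.hstack([D,cv2.resize(c[130:290,160:480],(400,200))])]);cv2.imwrite("pics/p3.png",C)
E
```

```text
time: 33.35
tcp_pos: [0.4901, 0.1485, 0.4281]
tool_rot: [2.409, 0.31, 0.121]
wrist_force: [-0.8, 0.1, -1.9]
width: 0.0109
grasp_force: 59.7
time: 34.05
tcp_pos: [0.5216, 0.0224, 0.4243]
tool_rot: [3.113, 0.407, -0.006]
wrist_force: [-0.6, -0.1, -2.3]
width: 0.011
grasp_force: 59.6
[0.52164528 0.02236748 0.42427046] [ 3.11311662  0.40711084 -0.00567415]
```

View pics/p3.png

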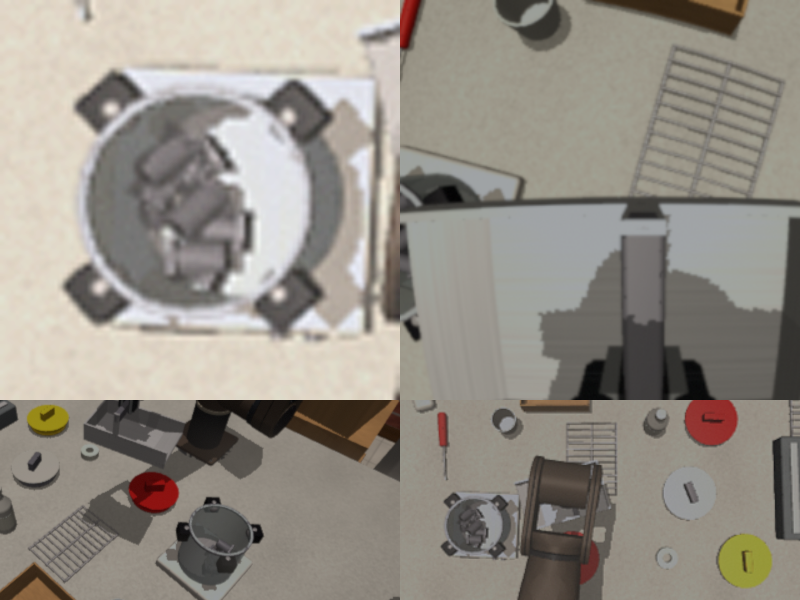

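The tray is empty, and the caps lie in a pile inside the tub with nothing outside. Next the tray goes back to its rack.

```bash
python3 -m pendant '[[0.02,-0.008,-0.03,0,0,0.15],[0.04,-0.016,-0.06,0,0,0.3],[0.06,-0.024,-0.09,0,0,0.45],[0.0875,-0.031,-0.125,0,0,0.6],[0.0875,-0.031,-0.125,0,0,0.778],[0.0875,-0.031,-0.125,0,0,0.778]]' >/dev/null
python3 -m pendant '[[0.02,-0.008,-0.03,0,0,0.15],[0.04,-0.016,-0.06,0,0,0.3],[0.06,-0.024,-0.09,0,0,0.45],[0.0875,-0.031,-0.125,0,0,0.6],[0.0875,-0.031,-0.125,0,0,0.778],[0.0875,-0.031,-0.125,0,0,0.778],[0.0875,-0.031,-0.125,0,0,0.778],[0.0875,-0.031,-0.125,0,0,0.778]]'
```

```text
time: 35.6
tcp_pos: [0.6624, -0.0256, 0.2279]
tool_rot: [2.315, 2.119, 0.004]
wrist_force: [-0.0, -0.7, -1.5]
width: 0.0113
grasp_force: 59.7
```

```bash
python3 -m pendant '[[0.002,-0.001,-0.05,0,0,0],[0.002,-0.001,-0.1,0,0,0],[0.002,-0.001,-0.14,0,0,0],[0.002,-0.001,-0.165,0,0,0],[0.002,-0.001,-0.178,0,0,0],[0.002,-0.001,-0.183,0,0,0],[0.002,-0.001,-0.183,0,0,0],[0.002,-0.001,-0.183,0,0,0]]'
python3 -m pendant '[[0,0,0,0,0,0],[0,0,0,0,0,0],[0,0,0,0,0,0],[0,0,0,0,0,0],[0,0,0,0,0,0]]' -0.3
python3 -m pendant '[[0,0,0.05,0,0,0],[0,0,0.1,0,0,0],[0,0,0.15,0,0,0],[-0.04,-0.1,0.18,0,0,0],[-0.08,-0.2,0.18,0,0,0.3],[-0.12,-0.27,0.18,0,0,0.6],[-0.16,-0.31,0.18,0,0,0.6],[-0.16,-0.31,0.18,0,0,0.6],[-0.16,-0.31,0.18,0,0,0.6]]'
python3 -m pendant '[[0,0,0,0,0,0],[0,0,0,0,0,0]]' -1
python3 - <<'E'
from h import *
s=sense();print(s['tcp_pos'],s['tool_rot'],s['joint_positions'])
w=get_image("wrist");t=get_image("top");cv2.imwrite("pics/w9.png",w);cv2.imwrite("pics/top9.png",t)
ci=camera_info("wrist");np.savez("pics/w9ci.npz",**{k:np.array(v) for k,v in ci.items()})
g=cv2.cvtColor(w,cv2.COLOR_BGR2GRAY)
hs=cv2.cvtColor(w,cv2.COLOR_BGR2HSV)
for y in range(0,260,20):print(y,g[y,60:600:20])
E
```

```text
time: 36.4
tcp_pos: [0.6647, -0.0272, 0.0816]
tool_rot: [2.314, 2.121, 0.005]
wrist_force: [-0.2, -0.1, 1.4]
width: 0.011
grasp_force: 60.5
time: 36.9
tcp_pos: [0.6636, -0.0272, 0.0792]
tool_rot: [2.315, 2.123, 0.002]
wrist_force: [0.9, 0.8, -0.3]
width: 0.0552
grasp_force: 0.0
time: 37.8
tcp_pos: [0.534, -0.2772, 0.2234]
tool_rot: [1.756, 2.604, 0.001]
wrist_force: [-0.1, -0.2, 0.4]
width: 0.0554
grasp_force: 0.0
time: 38.0
tcp_pos: [0.5351, -0.2758, 0.2233]
tool_rot: [1.759, 2.603, 0.002]
wrist_force: [0.3, 0.4, -0.1]
width: 0.0816
grasp_force: 0.0
[ 0.53512996 -0.27575926  0.22326229] [1.75851158e+00 2.60288937e+00 2.31703604e-03] [-6.44851017e-01  1.33816908e-01  1.77029860e+00  1.57810516e-03
  1.23720210e+00 -1.02784063e+00]
0 [138 135 138  85  91  84  85 105 139 135 136 138 138 142 141 137 140 138
 133 133 143 139  42  42  78 137  37]
20 [137 139 136  87  88  93  89  88 139 142 142 142 146 142 145 139 142  44
 143 148 146 144  94  44  83 139  38]
40 [138 140 137 140  87  89  88  88  87 143 144 143 143 146 146 145 107 142
  84  43 148 145 144  28  76  84  37]
60 [143 141 143 14
[... 429 characters left out ...]
0 142 144]
140 [144 143 145 144 142 144 146  92  89  90  91 108  92 145 145 146 146 146
 145 146 146 146 141 145 145 144 142]
160 [144 142 142 142 145 143 146 145  90  91 146 153  99 145 153 146 146 146
 146 142 148 146 143 150 143 142 147]
180 [139 139 137 142 147 144 148 141  91 123 139  97  97  97 153 152 150 146
 144 146 144  64  66 144 145 145 144]
200 [142 141 136 140 141 144 147 147 145  92  96  96  96  96  95  94 145 145
 144 142  90  59  54 108 112 145 142]
220 [144 140 131 131 132  62 147 143 147 144  95  77  56  57 137 152 145 148
 147 146 145  89  50 103  62 118  40]
240 [144 145 130 130 132 132  85 145 145 146  94  94 152 152 152 151 149 149
 148 146 147 142 143  94  84 145  43]
```

The tray stands back on the rack. I'm checking the lid's position numerically against the first close measurement (grip centre (0.539,-0.310), yaw 21.5°), then turning the gripper for it.

```bash
python3 -m pendant '[[0,0,0.03,0,0,-1],[0,0,0.03,0,0,-1],[0,0,0.03,0,0,-1],[0,0,0.03,0,0,-1],[0,0,0.03,0,0,-1],[0,0,0.03,0,0,-1]]' >/dev/null
python3 -m pendant '[[-0.08,0,0,0,0,-1.0],[-0.08,0,0,0,0,-1.0],[-0.08,0,0,0,0,-1.0],[-0.08,0,0,0,0,-1.0],[-0.08,0,0,0,0,-1.0],[-0.08,0,0,0,0,-1.0],[-0.08,0,0,0,0,-1.0]]'
python3 - <<'E'
from h import *
w=get_image("wrist");t=get_image("top");cv2.imwrite("pics/w10.png",w);cv2.imwrite("pics/top10.png",t)
ci=camera_info("wrist");print(sense()['tcp_pos'],sense()['tool_rot'])
import pickle;pickle.dump(ci,open("w10.pkl","wb"))
f=200/np.tan(np.radians(ci["vertical_fov"])/2);Rm=cv2.Rodrigues(ci["rvec"])[0]
def pf(p):
    c=Rm@np.array(p)+ci["tvec"];r=np.hypot(c[0],c[1]);th=np.arctan2(r,c[2]);return np.round([ci["cx"]+f*th*c[0]/r,ci["cy"]+f*th*c[1]/r])
for p in((.562,-.29,.073),(.568,-.308,.073),(.51,-.311,.073),(.516,-.33,.073),(.539,-.31,.073)):print(pf(p))
u,v=pf((.539,-.31,.073)).astype(int);g=cv2.cvtColor(w,cv2.COLOR_BGR2GRAY)
for y in range(v-50,v+51,5):print(y,g[y,u-50:u+51:5])
E
```

```text
time: 39.4
tcp_pos: [0.4723, -0.2738, 0.2471]
tool_rot: [3.082, 0.604, 0.001]
wrist_force: [0.2, 1.5, -0.0]
width: 0.0853
grasp_force: 0.0
[ 0.47209148 -0.27414725  0.24714131] [3.08216130e+00 6.04600517e-01 7.96429574e-04]
[368. 112.]
[386. 113.]
[367. 166.]
[385. 167.]
[377. 140.]
90 [147 148 148 148 148 148 148 148 148 148 147 148 148 147 147 147 147 147
 144 138 142]
95 [148 148 149 148 148 148 148 148 148 148 147 147 147 147 147 147 147 147
 146 142 138]
100 [148 148 148 148 148 148 148 148 148 147 148 148 147 147 147 147 147 147
 147 147 138]
105 [148 148 148 148 148 148 149 148 148 147 147 148 148 147 147 147 147 147
 147 148 146]
110 [148 148 149 148 149 149 148 148 148 146 148 148 147 147 147 147 147 147
 147 147 147]
115 [148 148 148 149 149 148 148 148  81  75 105  98  92 147 147 148 147 147
 147 147 147]
120 [149 148 149 148 148 149 148 148  70  73 108 103  95 147 148 147 147 147
 147 147 147]
125 [149 148 149 149 148 149 149 148  63  79 107 102  92 147 147 147 148 147
 147 147 147]
130 [149 148 149 148 149 149 148 148  50  87 106 101  91 148 147 147 147 147
 147 147 147]
[... 392 characters left out ...]
8 148 148  31 100 100  95  95 148 148 148 148 148
 147 148 147]
160 [149 149 140 101  96 103 148 148  28 100  99  94 109 148 148 147 148 148
 147 147 148]
165 [122  98  96  96  96  95 132 148  88 100  98  93 124 148 147 147 147 148
 147 147 147]
170 [ 96  96  96  96  96  95 145 148 148 143 142 142 147 148 147 148 148 147
 147 147 147]
175 [ 97  95  96  96  95  95 101 148 148 148 147 148 148 148 147 148 148 148
 147 147 139]
180 [ 96  96  95  96  95  95  94 148 148 148 148 148 148 148 148 148 147 147
 147 142 139]
185 [ 95  96  95  95  95  95  94 100 144 148 148 148 148 148 148 148 147 147
 144 141 140]
190 [ 86  93  95  95  95  95  94  94  94  94  96 147 113  93 148 148 148 143
 141 141 141]
```

The lid has not moved: its grip is where predicted, at u≈380, v≈140. Grasping it now.

```bash
python3 -m pendant '[[0.04,-0.023,0,0,0,0],[0.084,-0.046,0,0,0,0],[0.084,-0.046,-0.06,0,0,0],[0.084,-0.046,-0.12,0,0,0],[0.084,-0.046,-0.18,0,0,0],[0.084,-0.046,-0.23,0,0,0],[0.084,-0.046,-0.254,0,0,0],[0.084,-0.046,-0.254,0,0,0],[0.084,-0.046,-0.254,0,0,0]]'
python3 -m pendant '[[0,0,0,0,0,0],[0,0,0,0,0,0],[0,0,0,0,0,0],[0,0,0,0,0,0],[0,0,0,0,0,0],[0,0,0,0,0,0],[0,0,0,0,0,0]]' 1
python3 -m pendant '[[0,0,0.02,0,0,0],[0,0,0.05,0,0,0],[0,0,0.1,0,0,0],[0,0,0.15,0,0,0],[0,0,0.2,0,0,0],[0,0,0.25,0,0,0],[0,0,0.28,0,0,0],[0,0,0.28,0,0,0],[0,0,0.28,0,0,0]]'
```

```text
time: 40.4
tcp_pos: [0.5393, -0.3118, 0.0444]
tool_rot: [3.082, 0.602, 0.001]
wrist_force: [0.4, -0.2, 0.2]
width: 0.0857
grasp_force: 0.0
time: 41.1
tcp_pos: [0.5392, -0.3123, 0.045]
tool_rot: [3.082, 0.6, 0.002]
wrist_force: [0.1, 0.5, 4.6]
width: 0.0187
grasp_force: 59.9
time: 42.0
tcp_pos: [0.5382, -0.3115, 0.2674]
tool_rot: [3.083, 0.601, -0.0]
wrist_force: [0.5, 0.7, -1.3]
width: 0.0188
grasp_force: 59.1
```

```bash
python3 -m pendant '[[-0.02,0.03,0.02,0,0,0],[-0.04,0.08,0.04,0,0,0],[-0.06,0.13,0.04,0,0,0],[-0.08,0.18,0.04,0,0,0],[-0.09,0.23,0.04,0,0,0],[-0.1,0.28,0.04,0,0,0],[-0.11,0.33,0.04,0,0,0],[-0.12,0.38,0.04,0,0,0],[-0.13,0.43,0.04,0,0,0],[-0.14,0.48,0.04,0,0,0]]' >/dev/null
python3 -m pendant '[[-0.01,0.05,0,0,0,0],[-0.02,0.09,0,0,0,0],[-0.032,0.125,0,0,0,0],[-0.032,0.134,0,0,0,0],[-0.032,0.134,0,0,0,0],[-0.032,0.134,0,0,0,0],[-0.032,0.134,0,0,0,0]]'
python3 - <<'E'
from h import *
import pickle
ci=camera_info("wrist");w=get_image("wrist");cv2.imwrite("pics/w11.png",w);pickle.dump(ci,open("w11.pkl","wb"));print(sense()['tcp_pos'])
f=200/np.tan(np.radians(ci["vertical_fov"])/2);Rm=cv2.Rodrigues(ci["rvec"])[0]
def pf(p):
    c=Rm@np.array(p)+ci["tvec"];r=np.hypot(c[0],c[1]);th=np.arctan2(r,c[2]);return np.array([ci["cx"]+f*th*c[0]/r,ci["cy"]+f*th*c[1]/r])
print("centre",pf((.45,.284,.18)),[pf((.45+.075*np.cos(a),.284+.075*np.sin(a),.18)).round() for a in np.arange(8)*np.pi/4])
# base corners by white mask
hs=cv2.cvtColor(w,cv2.COLOR_BGR2HSV);g=hs[...,2].astype(int)
m=((hs[...,2]<55)).astype(np.uint8);m[300:]=0
n,l,s,c=cv2.connectedComponentsWithStats(m)
for k in range(1,n):
  if s[k,4]>100:print(s[k],c[k].round(1),np.round(at(ci,*c[k],.17,True),3))
E
```

```text
time: 43.7
tcp_pos: [0.4013, 0.1783, 0.2993]
tool_rot: [3.083, 0.598, -0.001]
wrist_force: [0.3, -0.1, -1.6]
width: 0.019
grasp_force: 59.3
[0.40138891 0.17826118 0.29957276]
centre [226.52917227 103.53313171] [array([259.,  23.]), array([196.,  31.]), array([156.,  80.]), array([158., 142.]), array([201., 183.]), array([262., 182.]), array([308., 134.]), array([307.,  66.])]
[178   0  45  35 716] [198.6  14.8] [0.52  0.346 0.17 ]
[601   0  29  11 185] [614.3   3.4] [ 0.788 -0.078  0.17 ]
[509   9  49  43 604] [531.4  31.1] [0.647 0.043 0.17 ]
[191  27  35  16 159] [208.8  34.7] [0.504 0.328 0.17 ]
[506  37  61  54 619] [538.7  67.6] [0.614 0.021 0.17 ]
[303  43  39  47 956] [323.9  65. ] [0.511 0.219 0.17 ]
[628  46  12  30 257] [634.5  59.5] [ 0.739 -0.141  0.17 ]
[ 23  56  20  46 457] [33.2 73.4] [0.417 0.56  0.17 ]
[203  63  39  25 227] [220.2  78.6] [0.469 0.301 0.17 ]
[577  74  12  26 133] [580.6  86.1] [ 0.632 -0.046  0.17 ]
[608  82  15  65 239] [616.  107.3] [ 0.649 -0.121  0.17 ]
[215  87  24  17 105] [225.3  94.4] [0.457 0.291 0.17 ]
[215 107  34  19 181] [230.  115.2] [0.441 0.28  0.17 ]
[159 119  18  33 182] [168.6 134.9] [0.404 0.333 0.17 ]
[134 122  31  40 579] [147.1 143.3] [0.389 0.354 0.17 ]
[298 203  46  22 778] [320.7 212.6] [0.387 0.172 0.17 ]
[ 604  218   36   82 1202] [625.3 267.3] [ 0.477 -0.31   0.17 ]
[ 337  226  118   74 2836] [375.1 280.2] [0.341 0.094 0.17 ]
[ 186  234  116   66 2750] [264.5 280.7] [0.298 0.198 0.17 ]
```

Run:
```python
from h import *
import pickle
ci=pickle.load(open("w11.pkl","rb"));w=cv2.imread("pics/w11.png")
f=200/np.tan(np.radians(ci["vertical_fov"])/2);Rm=cv2.Rodrigues(ci["rvec"])[0]
s=.0005;X,Y=np.meshgrid(.45+(np.arange(440)-220)*s,.286+(np.arange(440)-220)*s)
P=np.stack([X,Y,np.full_like(X,.18)],-1)@Rm.T+ci["tvec"];r=np.hypot(P[...,0],P[...,1]);th=np.arctan2(r,P[...,2])
o=cv2.remap(w,(ci["cx"]+f*th*P[...,0]/r).astype(np.float32),(ci["cy"]+f*th*P[...,1]/r).astype(np.float32),cv2.INTER_LINEAR)
cv2.imwrite("pics/rect.png",o);g=cv2.GaussianBlur(cv2.cvtColor(o,cv2.COLOR_BGR2GRAY),(5,5),0)
for lo,hi in((134,146),(144,156)):
  c=cv2.HoughCircles(g,cv2.HOUGH_GRADIENT,1,10,param1=80,param2=15,minRadius=lo,maxRadius=hi)
  if c is not None:
    for u,v,R in c[0][:5]:print(np.round([.45+(u-220)*s,.286+(v-220)*s,R*s],4))
```

```text
[0.4512 0.2852 0.0693]
[0.4542 0.2908 0.0704]
[0.4462 0.2852 0.0721]
[0.4478 0.2902 0.07  ]
[0.4472 0.2828 0.0738]
[0.4548 0.2808 0.0749]
[0.4518 0.2872 0.0744]
[0.4498 0.2782 0.0761]
[0.4478 0.2908 0.0722]
```

The tub axis comes out at (0.451,0.2855), with an inner radius of 69.3 mm against the given 70. I'm moving the lid over it and lowering.

```bash
python3 -m pendant '[[0.02,0.045,0,0,0,0],[0.04,0.09,0,0,0,0],[0.062,0.134,0,0,0,0],[0.062,0.134,0,0,0,0],[0.062,0.134,-0.04,0,0,0],[0.062,0.134,-0.07,0,0,0],[0.062,0.134,-0.085,0,0,0],[0.062,0.134,-0.085,0,0,0],[0.062,0.134,-0.085,0,0,0]]'
python3 -m pendant '[[0,0,-0.005,0,0,0],[0,0,-0.01,0,0,0],[0,0,-0.015,0,0,0],[0,0,-0.02,0,0,0],[0,0,-0.02,0,0,0],[0,0,-0.02,0,0,0]]'
```

```text
time: 44.65
tcp_pos: [0.4514, 0.2861, 0.2331]
tool_rot: [3.083, 0.599, 0.003]
wrist_force: [0.0, 0.2, -1.4]
width: 0.019
grasp_force: 59.5
time: 45.25
tcp_pos: [0.4506, 0.2865, 0.2159]
tool_rot: [3.083, 0.6, 0.0]
wrist_force: [-0.9, 0.7, -0.9]
width: 0.0191
grasp_force: 59.5
```

```bash
python3 -m pendant '[[0,0,-0.003,0,0,0],[0,0,-0.005,0,0,0],[0,0,-0.005,0,0,0],[0,0,-0.005,0,0,0]]'
python3 -m pendant '[[0,0,-0.003,0,0,0],[0,0,-0.005,0,0,0],[0,0,-0.005,0,0,0],[0,0,-0.005,0,0,0]]'
```

```text
time: 45.65
tcp_pos: [0.4508, 0.2863, 0.2121]
tool_rot: [3.082, 0.6, 0.001]
wrist_force: [-0.0, -0.4, -1.1]
width: 0.0191
grasp_force: 59.6
time: 46.05
tcp_pos: [0.4511, 0.2866, 0.2084]
tool_rot: [3.083, 0.6, 0.003]
wrist_force: [0.4, -0.7, 0.9]
width: 0.019
grasp_force: 59.9
```

```bash
python3 -m pendant '[[0,0,-0.003,0,0,0],[0,0,-0.005,0,0,0],[0,0,-0.005,0,0,0]]'
python3 -m pendant '[[0,0,-0.003,0,0,0],[0,0,-0.005,0,0,0],[0,0,-0.005,0,0,0]]'
```

```text
time: 46.35
tcp_pos: [0.4507, 0.2865, 0.2035]
tool_rot: [3.083, 0.6, 0.001]
wrist_force: [1.2, 0.3, 0.2]
width: 0.0193
grasp_force: 59.7
time: 46.65
tcp_pos: [0.4505, 0.2864, 0.1994]
tool_rot: [3.083, 0.6, 0.0]
wrist_force: [0.7, -0.6, -0.7]
width: 0.0193
grasp_force: 59.7
```

```bash
python3 -m pendant '[[0,0,-0.003,0,0,0],[0,0,-0.005,0,0,0],[0,0,-0.005,0,0,0]]'
python3 -m pendant '[[0,0,-0.003,0,0,0],[0,0,-0.005,0,0,0],[0,0,-0.005,0,0,0]]'
```

```text
time: 46.95
tcp_pos: [0.4504, 0.2864, 0.1952]
tool_rot: [3.083, 0.6, -0.001]
wrist_force: [1.0, -0.1, -2.1]
width: 0.0192
grasp_force: 59.5
time: 47.25
tcp_pos: [0.4505, 0.2863, 0.1919]
tool_rot: [3.082, 0.6, -0.0]
wrist_force: [-0.1, -1.3, -0.1]
width: 0.019
grasp_force: 59.8
```

```bash
python3 -m pendant '[[0,0,-0.002,0,0,0],[0,0,-0.003,0,0,0],[0,0,-0.003,0,0,0]]'
python3 -m pendant '[[0,0,-0.002,0,0,0],[0,0,-0.003,0,0,0],[0,0,-0.003,0,0,0]]'
```

```text
time: 47.55
tcp_pos: [0.4506, 0.2864, 0.1919]
tool_rot: [3.082, 0.601, -0.0]
wrist_force: [-5.1, -3.9, 8.9]
width: 0.0189
grasp_force: 61.1
time: 47.85
tcp_pos: [0.4507, 0.2865, 0.1919]
tool_rot: [3.082, 0.601, 0.0]
wrist_force: [-8.7, -5.3, 18.0]
width: 0.0191
grasp_force: 62.3
```

The hard stop is at TCP z=0.192, which is the expected seated height (0.147 + 0.045). Next I'm unloading and releasing, then pressing from above with shut fingers as a check.

```bash
python3 -m pendant '[[0,0,0.004,0,0,0],[0,0,0.005,0,0,0]]'
python3 -m pendant '[[0,0,0,0,0,0],[0,0,0,0,0,0],[0,0,0,0,0,0],[0,0,0,0,0,0],[0,0,0,0,0,0]]' -0.5
python3 -m pendant '[[0,0,0.04,0,0,0],[0,0,0.08,0,0,0],[0,0,0.08,0,0,0],[0,0,0.08,0,0,0],[0,0,0.08,0,0,0],[0,0,0.08,0,0,0]]' -0.5
python3 -m pendant '[[0,0,0,0,0,0],[0,0,0,0,0,0],[0,0,0,0,0,0],[0,0,0,0,0,0],[0,0,0,0,0,0],[0,0,0,0,0,0],[0,0,0,0,0,0]]' 1
```

```text
time: 48.05
tcp_pos: [0.4508, 0.2865, 0.1919]
tool_rot: [3.083, 0.601, 0.002]
wrist_force: [-1.2, -1.4, 2.7]
width: 0.0192
grasp_force: 60.0
time: 48.55
tcp_pos: [0.4506, 0.2865, 0.1909]
tool_rot: [3.083, 0.6, 0.0]
wrist_force: [-0.4, -0.6, -0.1]
width: 0.0643
grasp_force: 0.0
time: 49.15
tcp_pos: [0.45, 0.2862, 0.2535]
tool_rot: [3.082, 0.6, -0.004]
wrist_force: [-0.2, -0.7, 1.0]
width: 0.0642
grasp_force: 0.0
time: 49.85
tcp_pos: [0.4507, 0.2865, 0.2553]
tool_rot: [3.083, 0.6, 0.001]
wrist_force: [-1.0, 0.7, -0.3]
width: 0.0004
grasp_force: 0.0
```

```bash
python3 -m pendant '[[0,0,-0.02,0,0,0],[0,0,-0.036,0,0,0],[0,0,-0.04,0,0,0],[0,0,-0.042,0,0,0],[0,0,-0.044,0,0,0],[0,0,-0.045,0,0,0],[0,0,-0.046,0,0,0],[0,0,-0.046,0,0,0]]'
python3 -m pendant '[[0,0,-0.002,0,0,0],[0,0,-0.003,0,0,0],[0,0,-0.003,0,0,0]]'
python3 -m pendant '[[0,0,-0.002,0,0,0],[0,0,-0.002,0,0,0],[0,0,-0.002,0,0,0]]'
```

```text
time: 50.65
tcp_pos: [0.4507, 0.2865, 0.22]
tool_rot: [3.083, 0.601, 0.001]
wrist_force: [-2.8, -1.2, 6.8]
width: 0.0002
grasp_force: 2.9
time: 50.95
tcp_pos: [0.4508, 0.2865, 0.22]
tool_rot: [3.082, 0.601, 0.001]
wrist_force: [-7.8, -2.9, 13.1]
width: 0.0004
grasp_force: 6.8
time: 51.25
tcp_pos: [0.4508, 0.2865, 0.22]
tool_rot: [3.082, 0.601, 0.002]
wrist_force: [-10.7, -4.5, 19.0]
width: -0.0001
grasp_force: 9.5
```

The grip top holds at exactly 0.220 m (0.147 + 0.073) under 19 N, so the lid is home. I'm retreating for a final look.

```bash
python3 -m pendant '[[0,0,0.04,0,0,0],[0,0,0.1,0,0,0],[0,0,0.15,0,0,0],[0,-0.05,0.15,0,0,0],[0.01,-0.11,0.15,0,0,0],[0.02,-0.17,0.15,0,0,0],[0.02,-0.23,0.15,0,0,0],[0.02,-0.29,0.15,0,0,0],[0.02,-0.35,0.15,0,0,0],[0.02,-0.35,0.15,0,0,0]]' >/dev/null
python3 -m pendant '[[0,-0.06,0,0,0,0],[0,-0.12,0,0,0,0],[0,-0.18,0,0,0,0],[0,-0.24,0,0,0,0],[0,-0.24,0,0,0,0],[0,-0.24,0,0,0,0],[0,-0.24,0,0,0,0]]'
python3 - <<'E'
from h import *
b=get_image("scene");c=get_image("top");cv2.imwrite("pics/sF.png",b);cv2.imwrite("pics/tF.png",c)
U=np.hstack([cv2.resize(b[180:300,370:510],(400,343),interpolation=cv2.INTER_CUBIC),cv2.resize(c[190:270,180:273],(400,343),interpolation=cv2.INTER_CUBIC)])
D=np.hstack([cv2.resize(b[80:380,200:600],(400,250)),cv2.resize(c[80:290,150:486],(400,250))])
cv2.imwrite("pics/F.png",cv2.convertScaleAbs(np.vstack([U,D]),alpha=1.3))
E
```

```text
time: 52.95
tcp_pos: [0.467, -0.1844, 0.3344]
tool_rot: [3.083, 0.602, 0.001]
wrist_force: [-0.9, 0.4, 0.3]
width: -0.0001
grasp_force: 0.0
```

View pics/F.png

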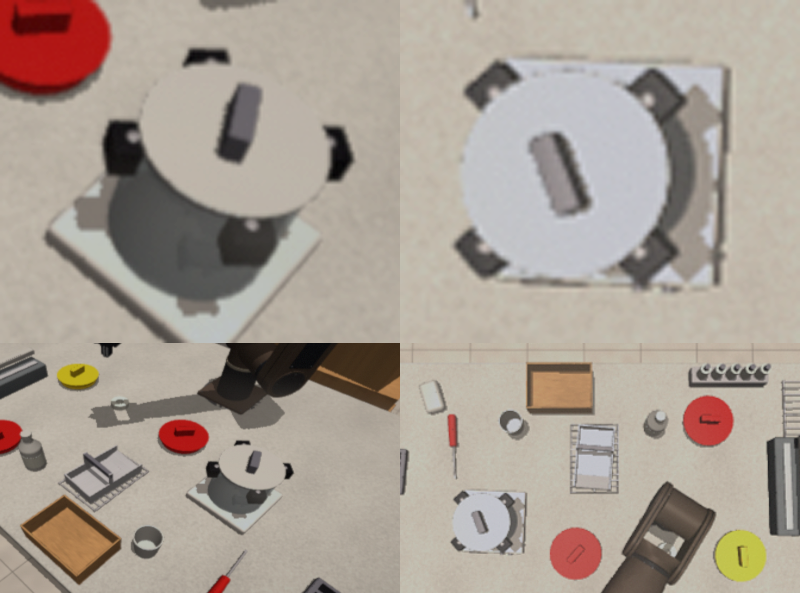

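The lid lies flat on the tub rim, the empty tray is upright on its rack, and the bystanders have not moved. Handing in.

```bash
python3 -c "
from workcell import workorder
print(workorder.close_job())"
```

```text
the job is handed in; nothing more can be done
None
```

I handed the job in after about 53 s of robot time: all seven caps (three from the tray, four strays) look to be in the tub, the empty tray is upright on its rack, and the lid sits at its seated height, holding under a 19 N press.

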